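# Refit the washer's drain-pump filter from behind the laundry bottles

### The arm

A 7-joint arm with a two-finger parallel gripper is mounted at the origin on the work surface. World frame = base frame: x ahead of the robot, y to its left, z up, the work surface at z = 0. Lengths are in mm, angles in rad, forces in N, time in s.
With the tool pointing down it reaches from about 400 to 875 mm from the base axis. Payload 4.4 kg.
Tool frame: the origin (TCP) lies midway between the tips of the shut fingers; the grasp point (between the pads) lies 19 mm behind it; z points along the fingers, y is the line along which they close (so a half turn about z gives the same grasp; the last joint's range is limited). The gripper opens to 85 mm and grips with 20 to 120 N. Pads are 22 mm wide; open, the fingers measure 114 mm over their backs; the gripper's body (76 mm by 85 mm) begins 54 mm behind the grasp point. The pads swing forward as they close: fully open they stand 13 mm farther back than shut.
Start: joints at [1.157, 0.628, 0.038, 1.517, -0.027, 0.996, -0.02], TCP at [221.568, -611.086, 231.313] pointing down, gripper open.
Joint ranges: [-3.06, 3.06], [-0.37, 2.12], [-1.25, 1.32], [0.18, 2.47], [-1.1, 4.24], [0.23, 1.98], [-2.94, 2.94]. Speed limits (rad/s): [2.57, 2.57, 3.14, 3.14, 3.14, 3.14, 3.14].

### API

Orientations are given as [roll, pitch, yaw] about the fixed x, y, z axes, in that order (R = Rz(yaw) Ry(pitch) Rx(roll)).
In Python, from cell import monitor, cams, ctrl gives the robot as it stands.
- The arm moves only by the tool drive_tool, never from a script. Its argument "motion" is a list of rows, each an object with "fingers": the opening, from 0 (shut) to 1 (fully open); "linear": the shift along the tool's x, y, z in m, a list of three; "twist": the turn about the tool's z in rad. In form: [{"fingers": fingers, "linear": [x, y, z], "twist": twist}, ...]. A call has 1 to 5 rows; each row shifts and turns the commanded pose from where the row before left it, along the tool's axes as they then stand; what a row does not reach is not made up. A row lasts 1/12 s, in which the tool goes at most 41.7 mm and 7.16 degrees, less where a joint would pass 70% of its speed; a pose out of reach is approached as far as the arm can. A call with a gripper value outside its range is refused whole. The fingers move at their own pace and stop on an object; the grip force is fixed at half the most. Time passes only in rows, so rows that do not move let the fingers close. It gives the time, the measured TCP pose, the force, the opening and the grip force at its end, in the units of the state.
- monitor.read_state(): the state, without advancing time (a new reading comes with each control period).
- cams.get_image(name): name is "scene" or "side" or "wrist"; returns a dict with "color" (384x512x3 uint8, blue, green, red), "K" (3x3 intrinsics, pixels), "R" (3x3) and "t" (3): a world point X has camera coordinates R X + t. Camera axes: x right, y down, z forward; pixel columns grow to the right and rows downward; lengths in mm; the calibration is good to about 2 mm. A picture is of the moment at which its call begins. There is no depth.
- ctrl.finish_job(): hands the job in; it is judged then, once.
The state is a dict: "clock": time; "qpos": joint angles; "qd": joint speeds; "tau": joint torques, N m; "eef_pos": TCP position; "tool_rot": TCP orientation; "force": force on the tool from outside, world axes, zero at the start; "torque": the same for the moment, N m; "width": finger opening in mm; "gripper_force": force on a finger pad.
Only numpy, scipy, OpenCV 4.12 (cv2) and the standard library are available. Lean on these libraries where they do the work, as an engineer would, in place of code of your own. Each camera call takes 0.05 s, during which the arm holds its last target. There are 200 camera calls.

### The job

The rinsed drain-pump filter stands at the back of the grey supply tray, behind three laundry bottles. First stand all three bottles upright on the white drip tray; then fetch the filter, push it fully home in the port on top of the pump and turn it clockwise to its stop so that it is locked; then, with the filter in, stand each bottle back upright on the very spot of the supply tray where it stood. Keep the bottles and the filter upright throughout, and leave the padlock, screwdriver and coin cup where they are.

Things in the scene. Friction and masses are not known exactly. Their poses are not given: they have to be found in the camera images.
- detergent: Loose blue bottle, white screw cap and label, round, 62 mm diameter, 155 mm tall, 0.25 to 0.5 kg. Origin: centre of its underside, z up. The cap (top 30 mm) is a 38 mm cylinder, gripped from above; under it a 32 mm neck and, 46 mm below the top, the shoulder. Starts in one of the three places of the tray's front row, 80 mm apart.
- softener: Loose green bottle, yellow cap, pale yellow label, 58 mm diameter, 165 mm tall; otherwise like the blue bottle (38 mm cap in its top 30 mm, origin at the centre of its underside, 0.25 to 0.5 kg), in another place of the same row.
- stain_remover: Loose white bottle, red cap and label, 60 mm diameter, 145 mm tall; otherwise like the blue bottle (38 mm cap in its top 30 mm, origin at the centre of its underside, 0.25 to 0.5 kg), in another place of the same row.
- filter: Loose teal pump filter, 0.12 kg, stands behind the bottles. Origin: centre of underside, z up. Cage 48 mm wide to z = 54 mm; two lugs on its +x and -x sides (to 31 mm from the axis, 9 mm wide, z 40-46 mm); flange 72 mm wide, z 54-62 mm; grip bar along x, 60 mm long, 12 mm thick, z 62-88 mm: pinch it from above across its thickness. Same after a half turn.
- pump: Fixed grey drain pump, black motor at -x. Origin: port axis, table level. Rim z = 90 mm, mouth 53 mm wide. Two lug slots (white marks) lie 80 deg counter-clockwise from above from its +x and -x; play 7 deg, 2.5 mm. Home: flange on rim, filter origin 36 mm above pump origin. Locks freely turning clockwise 80 deg: bar along pump x (orange marks); stop 6 deg further; no turn the other way.
- supply_tray: Fixed grey plastic tray, 190 mm (x) by 270 mm (y), rim 22 mm high, floor 4 mm thick. Origin: centre of its underside. The bottles stand in a row along y at x = -42 mm, y = -80, 0 and 80 mm (within a few mm), where pale rings mark the floor; the filter stands behind them at about x = +41 mm, y within 50 mm of the middle.
- drip_tray: Fixed white plastic drip tray, 270 mm (x) by 130 mm (y), rim 18 mm high, walls and floor 4 mm thick, empty. Origin at the centre of its underside. The three bottles fit in a row along its x axis, 80 mm apart.
- padlock: Brass padlock lying flat, bystander, body 30 by 48 by 20 mm. Origin under the body's centre.
- screwdriver: Red-handled screwdriver lying flat, 170 mm long along its x axis, handle to -x, bystander. Origin at its middle, on the table.
- coin_cup: Small steel cup with brass coins, 72 mm diameter, 45 mm tall, bystander. Origin at the centre of its underside.

How it is judged (in metres and radians):
On the way, in this order (a step that is already met when the one before it is completed fails the run):
1. all three bottles stand upright on the drip tray, let go, while the filter is still where it was (x of detergent in the frame of drip_tray between -0.125 and 0.125 m and y of detergent in the frame of drip_tray between -0.055 and 0.055 m and z of each of detergent, softener, stain_remover in the frame of drip_tray below 0.009 m and angle between each of detergent, softener, stain_remover's own z axis and vertical below 0.1 rad and linear speed of each of detergent, softener, stain_remover below 0.02 m/s and contact force between each of detergent, softener, stain_remover and the fingers below 0.1 N and x of softener in the frame of drip_tray between -0.125 and 0.125 m and y of softener in the frame of drip_tray between -0.055 and 0.055 m and x of stain_remover in the frame of drip_tray between -0.125 and 0.125 m and y of stain_remover in the frame of drip_tray between -0.055 and 0.055 m and distance of filter from where it was at the start of the episode below 0.03 m), for 0.2 s.
2. the filter is seated in the pump's port and turned to its lock, with the bottles still on the drip tray (horizontal distance between filter and pump below 0.004 m and z of filter in the frame of pump between 0.03 and 0.039 m and angle between filter's own z axis and vertical below 0.06 rad and angle between the x axis of filter and the x axis of pump, either way round below 0.26 rad and x of detergent in the frame of drip_tray between -0.125 and 0.125 m and y of detergent in the frame of drip_tray between -0.055 and 0.055 m and z of each of detergent, softener, stain_remover in the frame of drip_tray below 0.009 m and angle between each of detergent, softener, stain_remover's own z axis and vertical below 0.1 rad and linear speed of each of detergent, softener, stain_remover below 0.02 m/s and contact force between each of detergent, softener, stain_remover and the fingers below 0.1 N and x of softener in the frame of drip_tray between -0.125 and 0.125 m and y of softener in the frame of drip_tray between -0.055 and 0.055 m and x of stain_remover in the frame of drip_tray between -0.125 and 0.125 m and y of stain_remover in the frame of drip_tray between -0.055 and 0.055 m), for 0.2 s.
At the end, for the whole second after the job is handed in: The filter is fully home in the port (flange on the rim within 3 mm, centred within 4 mm, upright) and turned clockwise so that its bar is within 15 degrees of the pump's x axis; each bottle stands upright within 15 mm of the spot where it stood at the start; all released and at rest (horizontal distance between filter and pump below 0.004 m and z of filter in the frame of pump between 0.03 and 0.039 m and angle between filter's own z axis and vertical below 0.06 rad and angle between the x axis of filter and the x axis of pump, either way round below 0.26 rad and linear speed of each of filter, detergent, softener, stain_remover below 0.02 m/s and contact force between each of filter, detergent, softener, stain_remover and the fingers below 0.1 N and distance of each of detergent, softener, stain_remover from where it was at the start of the episode below 0.015 m and angle between each of detergent, softener, stain_remover's own z axis and vertical below 0.1 rad); the robot touches nothing.
It fails at once if the padlock, screwdriver or coin cup is pushed away by more than 20 mm (distance of any of padlock, screwdriver, coin_cup from where it was at the start of the episode above 0.02 m).
It fails at once if a bottle or the filter is tipped by more than 35 degrees (angle between any of detergent, softener, stain_remover, filter's own z axis and vertical above 0.61 rad).
It also fails if it takes over 147 s, if anything falls off the work surface, if the arm or the gripper's body presses on something with over 40 N, if the wrist force passes 120 N, or if a joint passes its speed limit or range.

## Working session

There is one attempt and no reset: what is moved stays moved. The work goes in short steps, Python scripts to look and compute and a tool call to move; the robot and the scene stay as the last step left them, time stands still between calls to the robot, and variables do not carry over. Pictures are saved under pics/ and viewed, at most 14 in all, crops included, and the job is handed in when it is done.

Besides the shell and the picture viewer there is one more tool, called by a JSON object that holds its "op" and its "data". drive_tool: Moves the arm, as the interface text tells. Its arguments: {"type":"object","properties":{"motion":{"type":"array"}},"required":["motion"]}

```bash
ls; mkdir -p pics; python3 - <<'E'
from cell import monitor, cams, ctrl
import cv2,numpy as np
s=monitor.read_state();print(s)
for n in ("scene","side"):
    d=cams.get_image(n);cv2.imwrite(f"pics/{n}0.png",d["color"]);np.savez(f"{n}.npz",**d);print(n,d["K"],d["R"],d["t"])
E
```

```text
pics
{'clock': 0.0, 'qpos': array([ 1.15717326,  0.62934822,  0.03843988,  1.51837286, -0.02698434,
        0.99628923, -0.02001949]), 'qd': array([ 1.28327827e-03, -2.21081291e-04,  4.42130500e-04, -2.53099133e-04,
       -8.13105304e-04, -1.73500006e-03,  2.45159551e-05]), 'tau': array([-1.29533702e-03, -5.63394964e+01,  1.22637894e+00, -1.93446386e+01,
        1.10674641e-02,  1.03942497e-02,  1.03308406e-05]), 'eef_pos': array([ 221.36470744, -610.47971536,  230.38614286]), 'tool_rot': array([-3.13969336e+00,  3.72205297e-05,  3.47813704e-01]), 'force': array([ 0.22379653,  0.49345074, -0.61818084]), 'torque': array([ 0.00936013, -0.01079168, -0.02731048]), 'gripper_force': 0.0, 'width': 85.61967771221052}
scene [[435.60410692   0.         254.72440876]
 [  0.         435.60410692 187.67761524]
 [  0.           0.           1.        ]] [[-0.76411095  0.64496659  0.01235169]
 [ 0.41376093  0.50470498 -0.75767722]
 [-0.49491045 -0.57383881 -0.65251258]] [ 465.38713468 -207.67238999 1385.48595333]
side [[403.35380046   0.         251.59084584]
 [  0.         403.35380046 188.2644323 ]
 [  0.           0.           1.        ]] [[-0.90329737 -0.42879982  0.01358556]
 [-0.31658495  0.64486888 -0.69564222]
 [ 0.28953035 -0.63267277 -0.71825994]] [ 549.94438301  254.96191962 1068.44392569]
```

View pics/scene0.png

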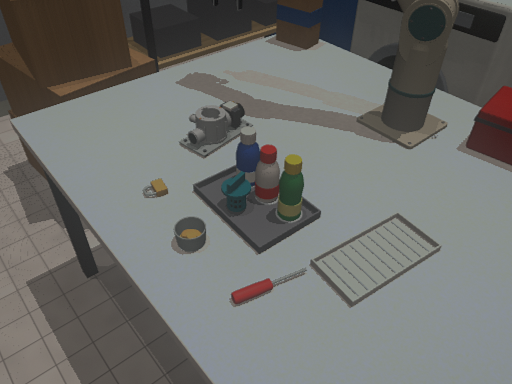

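View pics/side0.png

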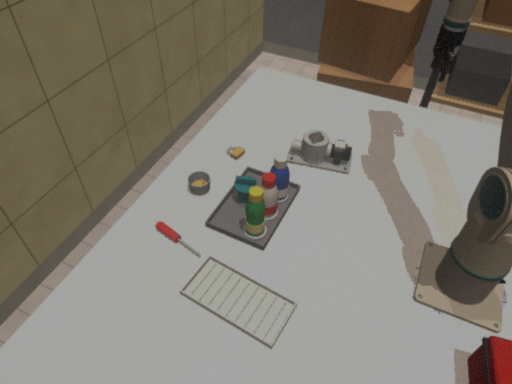

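```bash
cat > h.py <<'E'
import numpy as np, cv2
def load(n): return dict(np.load(n+".npz"))
def ray(d,u,v):
    C=-d["R"].T@d["t"]; w=d["R"].T@np.linalg.inv(d["K"])@np.array([u,v,1.]); return C,w/np.linalg.norm(w)
def plane(d,u,v,z):
    C,w=ray(d,u,v); return C+w*(z-C[2])/w[2]
def tri(d1,p1,d2,p2):
    A=np.zeros((3,3));b=np.zeros(3);L=[]
    for d,p in((d1,p1),(d2,p2)):
        C,w=ray(d,*p);M=np.eye(3)-np.outer(w,w);A+=M;b+=M@C;L.append((M,C))
    X=np.linalg.solve(A,b);return X,max(np.linalg.norm(M@(X-C)) for M,C in L)
def proj(d,X):
    q=d["K"]@(d["R"]@np.asarray(X,float)+d["t"]);return q[:2]/q[2]
E
python3 - <<'E'
from h import *
a,b=load("scene"),load("side")
box={"scene":(170,85,330,255),"side":(175,115,365,255)}
ims=[]
for n,d in(("scene",a),("side",b)):
    x0,y0,x1,y1=box[n];im=cv2.resize(d["color"][y0:y1,x0:x1],None,fx=3.5 if n=="scene" else 4,fy=3.5 if n=="scene" else 4,interpolation=cv2.INTER_CUBIC)
    cv2.imwrite(f"pics/crop_{n}.png",im)
rng={"yellow":((22,150,120),(34,255,255)),"red":((0,150,80),(6,255,255)),"white":((0,0,120),(179,60,255)),"teal":((85,80,40),(97,255,255)),"orange":((8,150,120),(18,255,255))}
for c,(lo,hi) in rng.items():
    for n,d in(("scene",a),("side",b)):
        m=cv2.inRange(cv2.cvtColor(d["color"],cv2.COLOR_BGR2HSV),lo,hi)
        if c=="white":continue
        k,l,s,ce=cv2.connectedComponentsWithStats(m)
        print(c,n,[(s[i].tolist(),ce[i].round(1).tolist()) for i in range(1,k) if s[i,4]>6][:12])
E
```

```text
yellow scene [([286, 155, 16, 10, 114], [293.3, 159.3])]
yellow side [([250, 187, 13, 10, 98], [255.7, 191.4])]
red scene [([481, 86, 31, 36, 674], [500.4, 104.3]), ([261, 145, 15, 9, 100], [268.1, 149.2]), ([232, 279, 40, 21, 212], [253.1, 288.7])]
red side [([263, 173, 12, 15, 114], [268.7, 178.5]), ([266, 206, 10, 8, 40], [270.4, 210.0]), ([157, 223, 22, 18, 155], [167.1, 230.6]), ([490, 337, 22, 47, 844], [501.8, 359.9])]
teal scene [([221, 171, 30, 38, 494], [236.8, 188.2]), ([231, 208, 11, 4, 24], [236.4, 209.5])]
teal side [([234, 176, 23, 18, 205], [244.0, 183.9])]
orange scene []
orange side []
```

View pics/crop_scene.png

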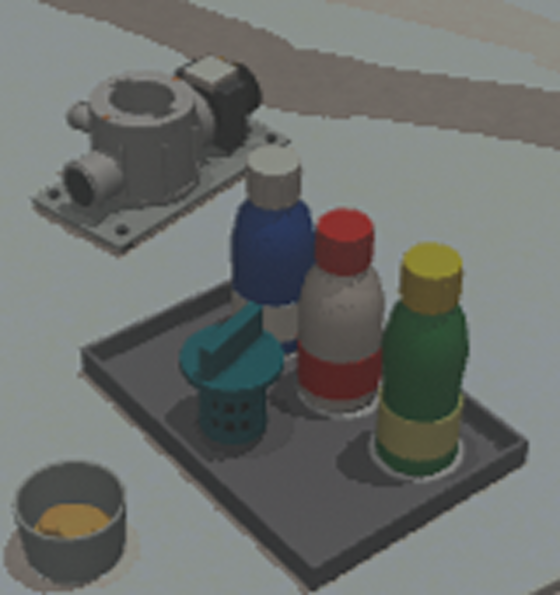

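View pics/crop_side.png

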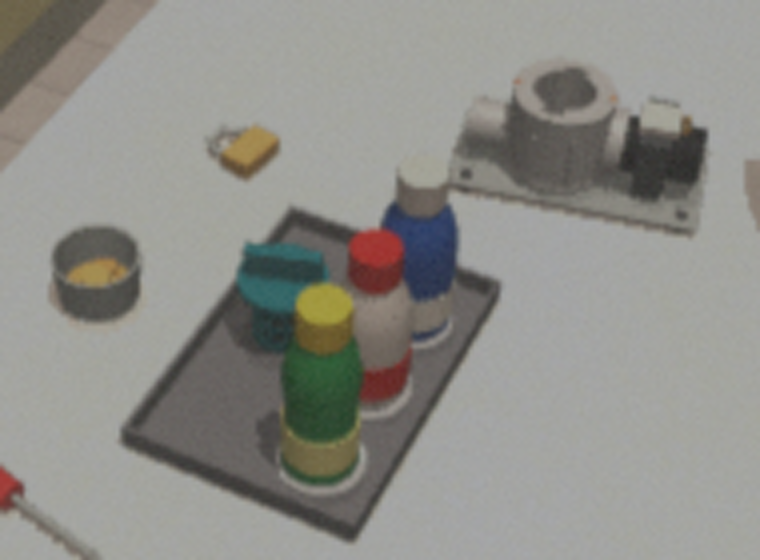

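```bash
python3 - <<'E'
from h import *
a,b=load("scene"),load("side")
np.set_printoptions(precision=1,suppress=True)
sc=lambda x,y:(x/3.5+170-.36,y/3.5+85-.36); sd=lambda x,y:(x/4+175-.37,y/4+115-.37)
for n,p,q,z in[("blue",sc(273,158),sd(424,170),159),("red",sc(343,226),sd(377,247),149),("yel",sc(432,261),sd(326,305),169),("mouth",sc(143,97),sd(565,90),90),("flangeC",sc(231,358),sd(282,276),66)]:
    print(n,*tri(a,p,b,q),plane(a,*p,z),plane(b,*q,z))
for n,d,P,z in[("tray sc",a,[sc(82,352),sc(312,573),sc(526,440)],22),("tray sd",b,[sd(292,208),sd(500,285),sd(355,530),sd(124,432)],22),
 ("drip sc",a,[(313,259),(400,218),(440,247),(350,294)],18),("drip sd",b,[(211,261),(295,303),(272,340),(182,292)],18),
 ("bar sc top ends",a,[sc(202,352),sc(262,310)],92),("bar sd",b,[sd(246,245),sd(326,258)],92),
 ("pumpmarks sd",b,[sd(517,80),sd(614,98)],90),("pumpmark sc",a,[sc(105,117),sc(181,79)],90),("base sd",b,[sd(452,180),sd(692,228),sd(707,165)],10),("base sc",a,[sc(35,200),sc(122,245),sc(288,140)],10)]:
    print(n,np.array([plane(d,*p,z)[:2] for p in P]).tolist().__repr__()[:200])
# refine: drip & tray quads via masks
E
```

```text
blue [559.9 -88.4 158.8] 0.7363342224860491 [560.6 -87.  159. ] [560.1 -89.3 159. ]
red [563.  -11.4 145.9] 1.2830817820512892 [566.8  -6.5 149. ] [562.3 -10.3 149. ]
yel [563.8  72.9 166.1] 1.0851970804252655 [567.3  77.  169. ] [563.  74. 169.]
mouth [ 518.2 -306.3   90.6] 1.1843779377430765 [ 518.5 -305.1   90. ] [ 518.7 -308.9   90. ]
flangeC [646.  -29.3  63.4] 1.6109821640209243 [648.6 -24.7  66. ] [645.4 -29.2  66. ]
tray sc [[696.8320464336653, -139.1762695848156], [705.6889096256907, 127.76373024545524], [514.9176160734289, 129.82286915355246]]
tray sd [[691.9767103824003, -143.70479960742773], [504.267293189126, -135.8543691771166], [510.4557431315625, 131.76398520022587], [697.5301610896829, 126.02243688818862]]
drip sc [[633.3384949042396, 221.9356583477187], [383.8519813631609, 266.02355232306155], [391.63662430075146, 377.3723040687397], [641.3185920642419, 331.5785095378636]]
drip sd [[619.8833050636763, 232.56581351900672], [370.9149029534678, 249.47892956722455], [385.2276925274645, 360.8042594295001], [640.1016848654934, 345.88428603395386]]
bar sc top ends [[678.0175972293109, -17.474771364174217], [619.8538848390974, -26.608875860869716]]
bar sd [[672.8068917830212, -23.534563046078233], [612.9896484141569, -37.45751361901932]]
pumpmarks sd [[559.4344856600212, -303.6334268468431], [478.55468490402995, -317.0249433051888]]
pumpmark sc [[560.0509466686643, -299.23599940715417], [477.153328126922, -308.5633901530739]]
base sd [[589.3797744165383, -248.136486811091], [386.3683894859922, -281.30829833505777], [396.84157382536125, -364.94303928254]]
base sc [[609.9327254266434, -338.99932049226925], [590.2484937597254, -241.557138951291], [386.9437107000251, -276.74657864076244]]
```

```bash
cat > plan.py <<'E'
# usage: plan.py fingers "x,y,z,yawdeg,n" ...   -> rows (tool frame), chained from the measured pose; '-' keeps a value
import sys, json, numpy as np
from cell import monitor
s=monitor.read_state(); p=s["eef_pos"].copy(); yaw=s["tool_rot"][2]
print("t %.1f"%s["clock"],p.round(1),"rpy",np.degrees(s["tool_rot"]).round(1),"F",s["force"].round(1),"w %.1f g %.1f"%(s["width"],s["gripper_force"]),"q",s["qpos"].round(2))
f=float(sys.argv[1]) if len(sys.argv)>1 else 0
for a in sys.argv[2:]:
    v=a.split(","); n=int(v[4]); T=[p[i] if v[i]=="-" else float(v[i]) for i in range(3)]
    Y=yaw if v[3]=="-" else np.radians(float(v[3])); Y=yaw+(Y-yaw+np.pi)%(2*np.pi)-np.pi
    out=[]
    for k in range(n):
        d=(np.array(T)-p)/(n-k); c,q=np.cos(yaw),np.sin(yaw)
        l=np.round([(c*d[0]+q*d[1])/1e3,(q*d[0]-c*d[1])/1e3,-d[2]/1e3],4); tw=round(-(Y-yaw)/(n-k),3)
        if k<n-1: l=np.round(l,3); tw=round(tw,2 if abs(tw)>.02 else 3)
        out.append({"fingers":f,"linear":l.tolist(),"twist":tw})
        p=p+np.array([c*l[0]+q*l[1],q*l[0]-c*l[1],-l[2]])*1e3; yaw-=tw
    print(a)
    for i in range(0,n,5): print(json.dumps(out[i:i+5]))
E
python3 plan.py 1 "-,-,380,-,5" "480,-306,380,90,15"
```

```text
t 0.1 [ 221.4 -610.5  230.5] rpy [-179.9   -0.    19.9] F [ 1.  -0.1  0.1] w 85.6 g 0.0 q [ 1.16  0.63  0.04  1.52 -0.03  1.   -0.02]
-,-,380,-,5
[{"fingers": 1.0, "linear": [0.0, 0.0, -0.03], "twist": -0.0}, {"fingers": 1.0, "linear": [0.0, 0.0, -0.03], "twist": -0.0}, {"fingers": 1.0, "linear": [0.0, 0.0, -0.03], "twist": -0.0}, {"fingers": 1.0, "linear": [0.0, 0.0, -0.03], "twist": -0.0}, {"fingers": 1.0, "linear": [0.0, 0.0, -0.0295], "twist": -0.0}]
480,-306,380,90,15
[{"fingers": 1.0, "linear": [0.023, -0.013, -0.0], "twist": -0.08}, {"fingers": 1.0, "linear": [0.024, -0.011, -0.0], "twist": -0.08}, {"fingers": 1.0, "linear": [0.025, -0.009, -0.0], "twist": -0.08}, {"fingers": 1.0, "linear": [0.026, -0.007, -0.0], "twist": -0.08}, {"fingers": 1.0, "linear": [0.026, -0.005, -0.0], "twist": -0.08}]
[{"fingers": 1.0, "linear": [0.026, -0.003, -0.0], "twist": -0.08}, {"fingers": 1.0, "linear": [0.027, -0.001, -0.0], "twist": -0.08}, {"fingers": 1.0, "linear": [0.027, 0.001, -0.0], "twist": -0.08}, {"fingers": 1.0, "linear": [0.026, 0.003, -0.0], "twist": -0.08}, {"fingers": 1.0, "linear": [0.026, 0.005, -0.0], "twist": -0.08}]
[{"fingers": 1.0, "linear": [0.026, 0.007, -0.0], "twist": -0.08}, {"fingers": 1.0, "linear": [0.025, 0.009, -0.0], "twist": -0.09}, {"fingers": 1.0, "linear": [0.024, 0.012, -0.0], "twist": -0.08}, {"fingers": 1.0, "linear": [0.023, 0.013, -0.0], "twist": -0.09}, {"fingers": 1.0, "linear": [0.0221, 0.0158, -0.0], "twist": -0.083}]
```

{"op": "drive_tool", "data": {"motion": [{"fingers": 1,"linear": [0,0,-0.03],"twist": 0},{"fingers": 1,"linear": [0,0,-0.03],"twist": 0},{"fingers": 1,"linear": [0,0,-0.03],"twist": 0},{"fingers": 1,"linear": [0,0,-0.03],"twist": 0},{"fingers": 1,"linear": [0,0,-0.03],"twist": 0}]}}

```text
clock: 0.52
eef_pos: [221.4, -610.6, 382.3]
tool_rot: [-3.141, 0.0, 0.348]
force: [0.8, -0.6, -0.4]
width: 85.6
gripper_force: 0.0
```

{"op": "drive_tool", "data": {"motion": [{"fingers": 1,"linear": [0.023,-0.013,0],"twist": -0.08},{"fingers": 1,"linear": [0.024,-0.011,0],"twist": -0.08},{"fingers": 1,"linear": [0.025,-0.009,0],"twist": -0.08},{"fingers": 1,"linear": [0.026,-0.007,0],"twist": -0.08},{"fingers": 1,"linear": [0.026,-0.005,0],"twist": -0.08}]}}

```text
clock: 0.93
eef_pos: [309.2, -509.4, 380.9]
tool_rot: [-3.141, -0.0, 0.752]
force: [-0.2, 0.3, 0.7]
width: 85.4
gripper_force: 0.0
```

{"op": "drive_tool", "data": {"motion": [{"fingers": 1,"linear": [0.026,-0.003,0],"twist": -0.08},{"fingers": 1,"linear": [0.027,-0.001,0],"twist": -0.08},{"fingers": 1,"linear": [0.027,0.001,0],"twist": -0.08},{"fingers": 1,"linear": [0.026,0.003,0],"twist": -0.08},{"fingers": 1,"linear": [0.026,0.005,0],"twist": -0.08}]}}

```text
clock: 1.35
eef_pos: [394.7, -408.0, 381.0]
tool_rot: [-3.141, -0.0, 1.152]
force: [1.1, -1.1, -0.1]
width: 85.4
gripper_force: 0.0
```

{"op": "drive_tool", "data": {"motion": [{"fingers": 1,"linear": [0.026,0.007,0],"twist": -0.08},{"fingers": 1,"linear": [0.025,0.009,0],"twist": -0.09},{"fingers": 1,"linear": [0.024,0.012,0],"twist": -0.08},{"fingers": 1,"linear": [0.023,0.013,0],"twist": -0.09},{"fingers": 1,"linear": [0.022,0.016,0],"twist": -0.083}]}}

```text
clock: 1.77
eef_pos: [480.6, -305.6, 381.0]
tool_rot: [-3.141, -0.0, 1.575]
force: [0.4, -0.0, -0.6]
width: 85.5
gripper_force: 0.0
```

Tracking is good. Wrist view over the pump.

```bash
python3 - <<'E'
from h import *
from cell import cams
d=cams.get_image("wrist");cv2.imwrite("pics/w1.png",d["color"]);np.savez("w1.npz",**d)
print(-d["R"].T@d["t"],d["R"])
print(proj(d,[518,-306,90]))
E
python3 plan.py 1 "560,-89,250,90,10"
```

```text
[ 480.50500838 -232.76761165  524.08469506] [[ 9.99996842e-01  2.51129951e-03 -9.80727394e-05]
 [ 2.43238826e-03 -9.57282662e-01  2.89143542e-01]
 [ 6.32242701e-04 -2.89142868e-01 -9.57285748e-01]]
[281.09125883 154.82652381]
t 1.8 [ 485.3 -299.1  381.1] rpy [179.8  -0.3  90.9] F [3.4 5.1 0.8] w 85.5 g 0.0 q [ 0.73  0.4  -0.33  1.51  0.13  1.25  0.4 ]
560,-89,250,90,10
[{"fingers": 1.0, "linear": [0.021, 0.008, 0.013], "twist": 0.002}, {"fingers": 1.0, "linear": [0.021, 0.008, 0.013], "twist": 0.002}, {"fingers": 1.0, "linear": [0.021, 0.008, 0.013], "twist": 0.002}, {"fingers": 1.0, "linear": [0.021, 0.008, 0.013], "twist": 0.001}, {"fingers": 1.0, "linear": [0.021, 0.008, 0.013], "twist": 0.002}]
[{"fingers": 1.0, "linear": [0.021, 0.007, 0.013], "twist": 0.001}, {"fingers": 1.0, "linear": [0.021, 0.007, 0.013], "twist": 0.002}, {"fingers": 1.0, "linear": [0.021, 0.008, 0.013], "twist": 0.001}, {"fingers": 1.0, "linear": [0.021, 0.007, 0.014], "twist": 0.002}, {"fingers": 1.0, "linear": [0.0204, 0.0075, 0.0131], "twist": 0.001}]
```

View pics/w1.png

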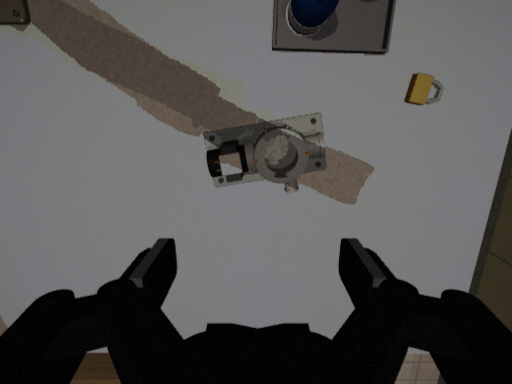

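{"op": "drive_tool", "data": {"motion": [{"fingers": 1,"linear": [0.021,0.008,0.013],"twist": 0.002},{"fingers": 1,"linear": [0.021,0.008,0.013],"twist": 0.002},{"fingers": 1,"linear": [0.021,0.008,0.013],"twist": 0.002},{"fingers": 1,"linear": [0.021,0.008,0.013],"twist": 0.002},{"fingers": 1,"linear": [0.021,0.008,0.013],"twist": 0.002}]}}

```text
clock: 2.23
eef_pos: [520.6, -200.9, 315.4]
tool_rot: [-3.141, -0.0, 1.56]
force: [-0.1, 0.2, -0.4]
width: 85.3
gripper_force: 0.0
```

{"op": "drive_tool", "data": {"motion": [{"fingers": 1,"linear": [0.021,0.007,0.013],"twist": 0.001},{"fingers": 1,"linear": [0.021,0.007,0.013],"twist": 0.001},{"fingers": 1,"linear": [0.021,0.007,0.013],"twist": 0.001},{"fingers": 1,"linear": [0.021,0.007,0.013],"twist": 0.001},{"fingers": 1,"linear": [0.021,0.007,0.013],"twist": 0.001}]}}

```text
clock: 2.65
eef_pos: [556.9, -96.4, 250.4]
tool_rot: [-3.141, 0.0, 1.555]
force: [-0.4, -0.3, -0.2]
width: 85.5
gripper_force: 0.0
```

{"op": "drive_tool", "data": {"motion": [{"fingers": 1,"linear": [0,0,0],"twist": 0},{"fingers": 1,"linear": [0,0,0],"twist": 0},{"fingers": 1,"linear": [0,0,0],"twist": 0},{"fingers": 1,"linear": [0,0,0],"twist": 0}]}}

```text
clock: 2.98
eef_pos: [557.0, -98.8, 251.7]
tool_rot: [3.141, 0.001, 1.554]
force: [0.6, -0.5, -0.4]
width: 86.1
gripper_force: 0.0
```

```bash
python3 - <<'E'
from h import *
from cell import cams
d=cams.get_image("wrist");cv2.imwrite("pics/w2.png",d["color"]);np.savez("w2.npz",**d)
for X in ([560,-88,159],[563,-10,149],[564,74,169],[646,-28,92]): print(proj(d,X).round())
E
python3 plan.py 1 "560,-88,125,90,8"
```

```text
[260. 180.]
[262.  86.]
[263. -50.]
[341. 106.]
t 3.0 [557.  -98.8 251.8] rpy [1.8e+02 1.0e-01 8.9e+01] F [ 0.3 -1.2  0.4] w 85.4 g 0.0 q [ 0.35  0.5  -0.34  1.73  0.2   0.95 -0.09]
560,-88,125,90,8
[{"fingers": 1.0, "linear": [0.001, 0.0, 0.016], "twist": -0.002}, {"fingers": 1.0, "linear": [0.001, 0.0, 0.016], "twist": -0.002}, {"fingers": 1.0, "linear": [0.002, 0.0, 0.016], "twist": -0.002}, {"fingers": 1.0, "linear": [0.001, 0.001, 0.016], "twist": -0.002}, {"fingers": 1.0, "linear": [0.002, 0.0, 0.016], "twist": -0.002}]
[{"fingers": 1.0, "linear": [0.001, 0.001, 0.016], "twist": -0.002}, {"fingers": 1.0, "linear": [0.001, 0.0, 0.015], "twist": -0.003}, {"fingers": 1.0, "linear": [0.0018, 0.0009, 0.0158], "twist": -0.002}]
```

View pics/w2.png

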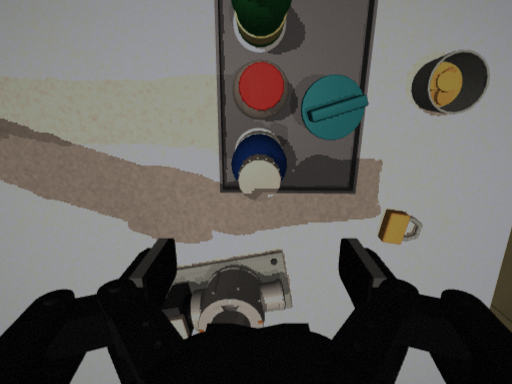

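{"op": "drive_tool", "data": {"motion": [{"fingers": 1,"linear": [0.002,0,0.016],"twist": -0.002},{"fingers": 1,"linear": [0.002,0.001,0.016],"twist": -0.002},{"fingers": 1,"linear": [0.002,0.001,0.016],"twist": -0.002},{"fingers": 1,"linear": [0.002,0.001,0.016],"twist": -0.002},{"fingers": 1,"linear": [0.002,0,0.016],"twist": -0.002}]}}

```text
clock: 3.45
eef_pos: [560.5, -88.6, 171.2]
tool_rot: [3.14, 0.001, 1.564]
force: [0.4, 0.6, -0.2]
width: 85.3
gripper_force: 0.0
```

{"op": "drive_tool", "data": {"motion": [{"fingers": 1,"linear": [0.001,0,0.016],"twist": -0.002},{"fingers": 1,"linear": [0,0,0.016],"twist": -0.002},{"fingers": 1,"linear": [0,0,0.014],"twist": -0.002},{"fingers": 1,"linear": [0,0,0],"twist": 0},{"fingers": 1,"linear": [0,0,0],"twist": 0}]}}

```text
clock: 3.87
eef_pos: [559.9, -87.2, 125.3]
tool_rot: [-3.141, 0.0, 1.57]
force: [-0.8, -0.2, -0.4]
width: 85.7
gripper_force: 0.0
```

{"op": "drive_tool", "data": {"motion": [{"fingers": 0,"linear": [0,0,0],"twist": 0},{"fingers": 0,"linear": [0,0,0],"twist": 0},{"fingers": 0,"linear": [0,0,0],"twist": 0},{"fingers": 0,"linear": [0,0,0],"twist": 0},{"fingers": 0,"linear": [0,0,0],"twist": 0}]}}

```text
clock: 4.28
eef_pos: [560.3, -86.4, 126.3]
tool_rot: [3.141, 0.0, 1.572]
force: [-2.2, -1.3, 6.8]
width: 36.4
gripper_force: 59.4
```

{"op": "drive_tool", "data": {"motion": [{"fingers": 0,"linear": [0,0,0],"twist": 0},{"fingers": 0,"linear": [0,0,0],"twist": 0},{"fingers": 0,"linear": [0,0,0],"twist": 0},{"fingers": 0,"linear": [0,0,0],"twist": 0}]}}

```text
clock: 4.62
eef_pos: [560.3, -86.4, 126.3]
tool_rot: [3.141, 0.001, 1.572]
force: [-2.1, -0.5, 5.5]
width: 36.5
gripper_force: 59.4
```

```bash
python3 plan.py 0; python3 - <<'E'
from h import *
a,b=load("scene"),load("side")
np.set_printoptions(precision=1,suppress=True)
# drip tray: bright-rim/outer contour in scene & side; print quads
for n,d,s in(("scene",a,(376,256)),("side",b,(238,300))):
    g=cv2.cvtColor(d["color"],cv2.COLOR_BGR2GRAY); e=cv2.Canny(g,40,100)
    e=cv2.dilate(e,np.ones((3,3)))
    c,_=cv2.findContours(e,cv2.RETR_EXTERNAL,cv2.CHAIN_APPROX_NONE)
    c=[k for k in c if cv2.pointPolygonTest(k,s,False)>0]
    for k in c:
        if cv2.contourArea(k)<20000:
            h=cv2.convexHull(k); q=cv2.approxPolyDP(h,6,True)[:,0]; print(n,cv2.contourArea(k),q.tolist(),[plane(d,*map(float,p),14)[:2].round().tolist() for p in q])
E
```

```text
t 4.6 [560.3 -86.4 126.3] rpy [180.    0.   90.1] F [-2.1 -0.5  5.5] w 36.5 g 59.4 q [ 0.29  0.66 -0.29  1.85  0.29  0.67 -0.17]
scene 7798.0 [[442, 245], [352, 308], [228, 303], [233, 289], [395, 212]] [[379.0, 376.0], [661.0, 354.0], [839.0, 191.0], [811.0, 171.0], [372.0, 244.0]]
side 5733.0 [[208, 255], [298, 302], [273, 349], [179, 295]] [[638.0, 217.0], [366.0, 241.0], [375.0, 378.0], [644.0, 355.0]]
```

```bash
python3 plan.py 0 "560,-86.4,316,90,6" "427,304,316,145,15" "-,-,127.5,-,7" | cut -c1-800 | sed 's/"fingers": 0.0, //g'
```

```text
t 4.6 [560.3 -86.4 126.3] rpy [180.    0.   90.1] F [-2.1 -0.5  5.5] w 36.5 g 59.4 q [ 0.29  0.66 -0.29  1.85  0.29  0.67 -0.17]
560,-86.4,316,90,6
[{"linear": [0.0, -0.0, -0.032], "twist": 0.0}, {"linear": [0.0, -0.0, -0.032], "twist": 0.0}, {"linear": [0.0, -0.0, -0.031], "twist": 0.0}, {"linear": [0.0, -0.0, -0.032], "twist": 0.0}, {"linear": [0.0, -0.0, -0.031], "twist": 0.0}]
[{"linear": [0.0, -0.0003, -0.0317], "twist": 0.001}]
427,304,316,145,15
[{"linear": [0.026, -0.009, -0.0], "twist": -0.06}, {"linear": [0.026, -0.007, -0.0], "twist": -0.06}, {"linear": [0.027, -0.006, -0.0], "twist": -0.06}, {"linear": [0.027, -0.004, -0.0], "twist": -0.06}, {"linear": [0.027, -0.002, -0.0], "twist": -0.06}]
[{"linear": [0.028, -0.001, -0.0], "twist": -0.07}, {"linear": [0.028, 0.001, -0.0], "twist": -0.07}, {"linear": [0.027, 0.003, -0.0], "twist": -0.06}, {"linear": [0.027, 0.005, -0.0], "twist": -0.07}, {"linear": [0.027, 0.007, -0.0], "twist": -0.06}]
[{"linear": [0.026, 0.008, -0.0], "twist": -0.07}, {"linear": [0.026, 0.01, -0.0], "twist": -0.06}, {"linear": [0.025, 0.011, -0.0], "twist": -0.07}, {"linear": [0.024, 0.013, -0.0], "twist": -0.06}, {"linear": [0.0233, 0.0151, -0.0], "twist": -0.07}]
-,-,127.5,-,7
[{"linear": [0.0, 0.0, 0.027], "twist": -0.0}, {"linear": [0.0, 0.0, 0.027], "twist": -0.0}, {"linear": [0.0, 0.0, 0.027], "twist": -0.0}, {"linear": [0.0, 0.0, 0.027], "twist": -0.0}, {"linear": [0.0, 0.0, 0.027], "twist": -0.0}]
[{"linear": [0.0, 0.0, 0.027], "twist": -0.0}, {"linear": [0.0, 0.0, 0.0265], "twist": -0.0}]
```

{"op": "drive_tool", "data": {"motion": [{"fingers": 0,"linear": [0,0,-0.02],"twist": 0},{"fingers": 0,"linear": [0,0,-0.035],"twist": 0},{"fingers": 0,"linear": [0,0,-0.04],"twist": 0},{"fingers": 0,"linear": [0,0,-0.04],"twist": 0},{"fingers": 0,"linear": [0,0,-0.035],"twist": 0}]}}

```text
clock: 5.03
eef_pos: [559.6, -86.1, 297.2]
tool_rot: [-3.141, -0.0, 1.572]
force: [0.8, 0.0, -4.8]
width: 36.5
gripper_force: 61.9
```

{"op": "drive_tool", "data": {"motion": [{"fingers": 0,"linear": [0,0,-0.02],"twist": 0},{"fingers": 0,"linear": [0.013,-0.005,0],"twist": -0.03},{"fingers": 0,"linear": [0.013,-0.005,0],"twist": -0.03},{"fingers": 0,"linear": [0.026,-0.007,0],"twist": -0.06},{"fingers": 0,"linear": [0.027,-0.006,0],"twist": -0.06}]}}

```text
clock: 5.45
eef_pos: [529.4, -7.9, 312.9]
tool_rot: [-3.137, -0.001, 1.755]
force: [0.5, 0.9, -4.9]
width: 36.5
gripper_force: 61.8
```

{"op": "drive_tool", "data": {"motion": [{"fingers": 0,"linear": [0.027,-0.004,0],"twist": -0.06},{"fingers": 0,"linear": [0.027,-0.002,0],"twist": -0.06},{"fingers": 0,"linear": [0.028,-0.001,0],"twist": -0.07},{"fingers": 0,"linear": [0.028,0.001,0],"twist": -0.07},{"fingers": 0,"linear": [0.027,0.003,0],"twist": -0.06}]}}

```text
clock: 5.87
eef_pos: [484.1, 123.3, 313.1]
tool_rot: [-3.137, -0.002, 2.078]
force: [-0.2, -0.7, -5.1]
width: 36.9
gripper_force: 61.7
```

{"op": "drive_tool", "data": {"motion": [{"fingers": 0,"linear": [0.027,0.005,0],"twist": -0.07},{"fingers": 0,"linear": [0.027,0.007,0],"twist": -0.06},{"fingers": 0,"linear": [0.026,0.008,0],"twist": -0.07},{"fingers": 0,"linear": [0.026,0.01,0],"twist": -0.06},{"fingers": 0,"linear": [0.025,0.011,0],"twist": -0.07}]}}

```text
clock: 6.28
eef_pos: [439.7, 252.7, 313.1]
tool_rot: [-3.137, -0.002, 2.408]
force: [0.4, 0.4, -4.3]
width: 36.7
gripper_force: 61.6
```

{"op": "drive_tool", "data": {"motion": [{"fingers": 0,"linear": [0.024,0.013,0],"twist": -0.06},{"fingers": 0,"linear": [0.012,0.008,0],"twist": -0.04},{"fingers": 0,"linear": [0.011,0.007,0],"twist": -0.03},{"fingers": 0,"linear": [0,0,0],"twist": 0},{"fingers": 0,"linear": [0,0,0],"twist": 0}]}}

```text
clock: 6.7
eef_pos: [424.7, 302.5, 314.5]
tool_rot: [-3.139, 0.0, 2.532]
force: [0.4, -1.7, -4.7]
width: 36.5
gripper_force: 61.7
```

```bash
python3 plan.py 0 "427,304,127.5,-,7" | sed 's/"fingers": 0.0, //g'; python3 - <<'E'
from h import *
from cell import cams
d=cams.get_image("scene");e=cams.get_image("wrist");cv2.imwrite("pics/s3.png",np.hstack([d["color"][:,256:],e["color"]]))
E
```

```text
t 6.7 [424.7 302.5 314.5] rpy [-179.9    0.   145.1] F [ 0.4 -1.7 -4.7] w 36.5 g 61.7 q [-0.19  0.42 -0.69  1.74  0.3   1.09 -0.02]
427,304,127.5,-,7
[{"linear": [-0.0, 0.0, 0.027], "twist": -0.0}, {"linear": [-0.0, 0.0, 0.027], "twist": -0.0}, {"linear": [-0.0, 0.0, 0.027], "twist": -0.0}, {"linear": [-0.0, 0.001, 0.026], "twist": -0.0}, {"linear": [-0.0, 0.0, 0.027], "twist": -0.0}]
[{"linear": [-0.0, 0.001, 0.026], "twist": -0.0}, {"linear": [-0.001, 0.0006, 0.027], "twist": -0.0}]
```

View pics/s3.png

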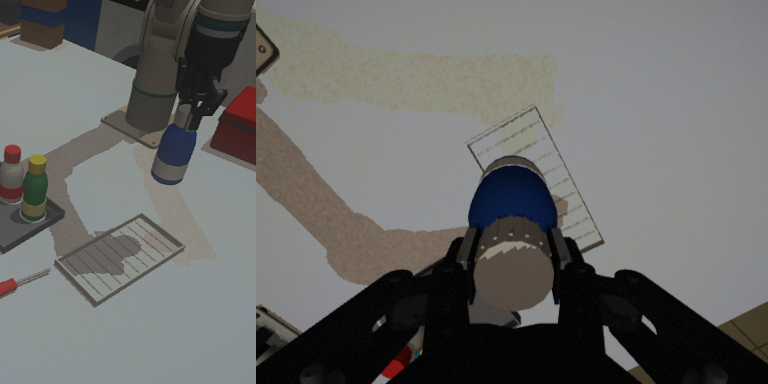

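```bash
python3 - <<'E'
from h import *
from cell import cams
d=cams.get_image("scene");s=cams.get_image("side")
np.set_printoptions(precision=1,suppress=True)
def blue(im):
    m=cv2.inRange(cv2.cvtColor(im,cv2.COLOR_BGR2HSV),(108,110,30),(125,255,255))
    k,l,st,c=cv2.connectedComponentsWithStats(m);return k,st,c,l
for n,i in(("scene",d),("side",s)):
    k,st,c,l=blue(i["color"]); 
    for j in range(1,k):
        if st[j,4]>150:
            pts=np.argwhere(l==j)[:,::-1].astype(np.float32);mu,ev=cv2.PCACompute(pts,None)
            print(n,st[j],c[j],ev[0],"expected axis",proj(i,[424.7,302.5,330]),proj(i,[424.7,302.5,195]))
cv2.imwrite("pics/s4.png",np.hstack([d["color"][80:300,330:512],s["color"][200:384,150:400].copy().repeat(1,0)[:184].copy() if 0 else cv2.resize(s["color"][160:380,150:400],(250,220))]))
E
```

```text
scene [ 277    0   81   29 1168] [322.4  13.2] [ 1.  -0.1] expected axis [443.1 116. ] [423.3 174.2]
scene [421 124  31  30 562] [436.2 138.5] [0.9 0.5] expected axis [443.1 116. ] [423.3 174.2]
side [258 239  28  31 569] [272.4 254.4] [ 0.8 -0.6] expected axis [273.3 233.7] [270.  272.7]
```

View pics/s4.png

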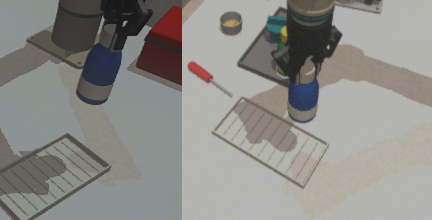

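{"op": "drive_tool", "data": {"motion": [{"fingers": 0,"linear": [0,0,0.015],"twist": 0},{"fingers": 0,"linear": [-0.001,0.001,0.03],"twist": 0},{"fingers": 0,"linear": [0,0.001,0.035],"twist": 0},{"fingers": 0,"linear": [0,0.001,0.035],"twist": 0},{"fingers": 0,"linear": [0,0,0.03],"twist": 0}]}}

```text
clock: 7.32
eef_pos: [428.2, 303.8, 168.6]
tool_rot: [-3.141, 0.0, 2.529]
force: [-0.1, 0.7, -4.5]
width: 36.5
gripper_force: 61.7
```

{"op": "drive_tool", "data": {"motion": [{"fingers": 0,"linear": [0,0,0.02],"twist": 0},{"fingers": 0,"linear": [0,0,0.012],"twist": 0},{"fingers": 0,"linear": [0,0,0.006],"twist": 0},{"fingers": 0,"linear": [0,0,0.004],"twist": 0},{"fingers": 0,"linear": [0,0,0],"twist": 0}]}}

```text
clock: 7.73
eef_pos: [428.1, 304.9, 128.2]
tool_rot: [-3.142, 0.0, 2.531]
force: [0.3, -0.2, -5.3]
width: 36.5
gripper_force: 61.5
```

```bash
python3 plan.py 0
```

```text
t 7.7 [428.1 304.9 128.2] rpy [-180.    0.  145.] F [ 0.3 -0.2 -5.3] w 36.5 g 61.5 q [-0.31  0.65 -0.54  1.95  0.52  0.68 -0.22]
```

{"op": "drive_tool", "data": {"motion": [{"fingers": 0,"linear": [0,0,0.0012],"twist": 0},{"fingers": 0,"linear": [0,0,0.0005],"twist": 0},{"fingers": 0.7,"linear": [0,0,0],"twist": 0},{"fingers": 0.7,"linear": [0,0,0],"twist": 0},{"fingers": 0.7,"linear": [0,0,0],"twist": 0}]}}

```text
clock: 8.15
eef_pos: [428.2, 305.9, 127.6]
tool_rot: [3.14, 0.001, 2.532]
force: [-0.0, -0.3, -0.3]
width: 59.7
gripper_force: 0.0
```

{"op": "drive_tool", "data": {"motion": [{"fingers": 0.7,"linear": [0,0,0],"twist": 0},{"fingers": 0.7,"linear": [0,0,-0.015],"twist": 0},{"fingers": 0.7,"linear": [0,0,-0.035],"twist": 0},{"fingers": 0.7,"linear": [0,0,-0.035],"twist": 0},{"fingers": 0.7,"linear": [0,0,-0.035],"twist": 0}]}}

```text
clock: 8.57
eef_pos: [427.1, 305.3, 248.1]
tool_rot: [-3.141, -0.001, 2.532]
force: [0.6, 0.9, 0.4]
width: 60.1
gripper_force: 0.0
```

```bash
python3 plan.py 1 "563,-10.5,245,90,12" "563,-10.5,115.5,90,8" | sed 's/"fingers": 1.0, //g'
```

```text
t 8.6 [427.1 305.3 248.1] rpy [-180.    -0.   145.1] F [0.6 0.9 0.4] w 60.1 g 0.0 q [-0.22  0.5  -0.66  1.83  0.37  0.94 -0.09]
563,-10.5,245,90,12
[{"linear": [-0.024, -0.015, 0.0], "twist": 0.08}, {"linear": [-0.026, -0.013, 0.0], "twist": 0.08}, {"linear": [-0.026, -0.011, 0.0], "twist": 0.08}, {"linear": [-0.027, -0.009, 0.0], "twist": 0.08}, {"linear": [-0.028, -0.007, 0.0], "twist": 0.08}]
[{"linear": [-0.028, -0.004, 0.0], "twist": 0.08}, {"linear": [-0.029, -0.002, 0.0], "twist": 0.08}, {"linear": [-0.029, 0.0, 0.001], "twist": 0.08}, {"linear": [-0.028, 0.002, 0.0], "twist": 0.08}, {"linear": [-0.028, 0.005, 0.001], "twist": 0.08}]
[{"linear": [-0.028, 0.007, 0.001], "twist": 0.08}, {"linear": [-0.0277, 0.0093, 0.0001], "twist": 0.082}]
563,-10.5,115.5,90,8
[{"linear": [0.0, -0.0, 0.016], "twist": -0.0}, {"linear": [0.0, -0.0, 0.016], "twist": -0.0}, {"linear": [0.0, -0.0, 0.016], "twist": -0.0}, {"linear": [0.0, -0.0, 0.016], "twist": -0.0}, {"linear": [0.0, -0.0, 0.016], "twist": -0.0}]
[{"linear": [0.0, -0.0, 0.016], "twist": -0.0}, {"linear": [0.0, -0.0, 0.017], "twist": -0.0}, {"linear": [0.0, -0.0001, 0.0165], "twist": -0.0}]
```

{"op": "drive_tool", "data": {"motion": [{"fingers": 0.9,"linear": [-0.024,-0.015,0],"twist": 0.08},{"fingers": 0.9,"linear": [-0.026,-0.013,0],"twist": 0.08},{"fingers": 0.9,"linear": [-0.026,-0.011,0],"twist": 0.08},{"fingers": 0.9,"linear": [-0.027,-0.009,0],"twist": 0.08},{"fingers": 0.9,"linear": [-0.028,-0.007,0],"twist": 0.08}]}}

```text
clock: 8.98
eef_pos: [484.1, 172.7, 247.1]
tool_rot: [3.141, 0.0, 2.128]
force: [-0.1, 0.8, -0.1]
width: 76.6
gripper_force: 0.0
```

{"op": "drive_tool", "data": {"motion": [{"fingers": 0.9,"linear": [-0.028,-0.004,0],"twist": 0.08},{"fingers": 0.9,"linear": [-0.029,-0.002,0],"twist": 0.08},{"fingers": 0.9,"linear": [-0.029,0,0.001],"twist": 0.08},{"fingers": 0.9,"linear": [-0.028,0.002,0],"twist": 0.08},{"fingers": 0.9,"linear": [-0.028,0.005,0.001],"twist": 0.08}]}}

```text
clock: 9.4
eef_pos: [540.8, 41.4, 245.1]
tool_rot: [3.141, 0.0, 1.728]
force: [0.7, 0.0, -0.5]
width: 76.9
gripper_force: 0.0
```

{"op": "drive_tool", "data": {"motion": [{"fingers": 0.9,"linear": [-0.028,0.007,0.001],"twist": 0.08},{"fingers": 0.9,"linear": [-0.0277,0.0093,0],"twist": 0.08},{"fingers": 0.9,"linear": [0,0,0],"twist": 0},{"fingers": 0.9,"linear": [0,0,0],"twist": 0},{"fingers": 0.9,"linear": [0,0,0],"twist": 0}]}}

```text
clock: 9.82
eef_pos: [563.1, -9.8, 243.8]
tool_rot: [-3.142, -0.001, 1.573]
force: [-0.2, 0.5, 1.1]
width: 76.9
gripper_force: 0.0
```

```bash
python3 plan.py 1 "563,-10.5,115.5,90,8" | sed 's/"fingers": 1.0, //g'; python3 - <<'E'
from h import *
from cell import cams
d=cams.get_image("wrist");np.savez("w5.npz",**d);s=cams.get_image("side");cv2.imwrite("pics/w5.png",np.hstack([d["color"][:300,150:450],s["color"][150:384,130:400][:, :].copy() if 0 else cv2.copyMakeBorder(s["color"][150:384,130:400],0,66,0,0,0)]))
for X in ([563,-10.5,149],[564,74,169],[646,-28,92]): print(proj(d,X).round())
E
```

```text
t 9.8 [563.1  -9.8 243.8] rpy [-1.80e+02 -1.00e-01  9.01e+01] F [-0.2  0.5  1.1] w 76.9 g 0.0 q [ 0.21  0.51 -0.37  1.74  0.22  0.93 -0.25]
563,-10.5,115.5,90,8
[{"linear": [-0.0, -0.0, 0.016], "twist": 0.0}, {"linear": [-0.0, -0.0, 0.016], "twist": 0.0}, {"linear": [-0.0, -0.0, 0.016], "twist": 0.0}, {"linear": [-0.0, -0.0, 0.016], "twist": 0.0}, {"linear": [-0.0, -0.0, 0.016], "twist": 0.001}]
[{"linear": [-0.0, -0.0, 0.016], "twist": 0.0}, {"linear": [-0.0, -0.0, 0.016], "twist": 0.001}, {"linear": [-0.0007, -0.0001, 0.0163], "twist": 0.0}]
[257. 192.]
[259.  91.]
[332. 192.]
```

View pics/w5.png

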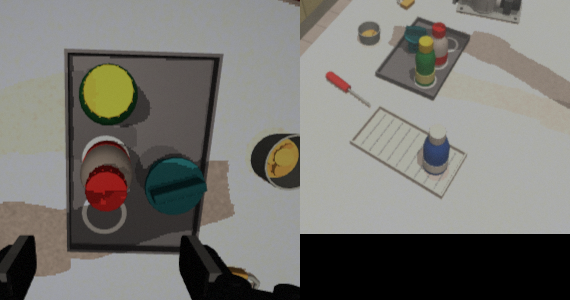

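{"op": "drive_tool", "data": {"motion": [{"fingers": 0.9,"linear": [0,0,0.016],"twist": 0},{"fingers": 0.9,"linear": [0,0,0.022],"twist": 0},{"fingers": 0.9,"linear": [0,0,0.025],"twist": 0},{"fingers": 0.9,"linear": [0,0,0.025],"twist": 0},{"fingers": 0.9,"linear": [0,0,0.02],"twist": 0}]}}

```text
clock: 10.33
eef_pos: [562.5, -9.2, 134.4]
tool_rot: [-3.141, -0.001, 1.574]
force: [-0.3, -1.0, -0.4]
width: 76.9
gripper_force: 0.0
```

{"op": "drive_tool", "data": {"motion": [{"fingers": 0.9,"linear": [0,0,0.014],"twist": 0},{"fingers": 0.9,"linear": [0,0,0.006],"twist": 0},{"fingers": 0.9,"linear": [0,0,0],"twist": 0},{"fingers": 0.9,"linear": [0,0,0],"twist": 0},{"fingers": 0,"linear": [0,0,0],"twist": 0}]}}

```text
clock: 10.75
eef_pos: [564.2, -10.1, 116.8]
tool_rot: [3.139, -0.0, 1.572]
force: [0.2, 0.1, 0.4]
width: 66.2
gripper_force: 0.0
```

{"op": "drive_tool", "data": {"motion": [{"fingers": 0,"linear": [0,0,0],"twist": 0},{"fingers": 0,"linear": [0,0,0],"twist": 0},{"fingers": 0,"linear": [0,0,0],"twist": 0},{"fingers": 0,"linear": [0,0,0],"twist": 0},{"fingers": 0,"linear": [0,0,0],"twist": 0}]}}

```text
clock: 11.17
eef_pos: [563.5, -10.7, 116.7]
tool_rot: [3.141, 0.0, 1.572]
force: [-2.3, -0.2, 4.7]
width: 36.6
gripper_force: 59.4
```

```bash
python3 plan.py 0 "562.6,-10,306,90,6" "508,298,306,145,13" | sed 's/"fingers": 0.0, //g'
```

```text
t 11.2 [563.5 -10.7 116.7] rpy [179.9   0.   90. ] F [-2.3 -0.2  4.7] w 36.6 g 59.4 q [ 0.17  0.67 -0.3   1.86  0.31  0.65 -0.33]
562.6,-10,306,90,6
[{"linear": [0.0, -0.0, -0.032], "twist": 0.0}, {"linear": [0.0, -0.0, -0.032], "twist": 0.0}, {"linear": [0.0, -0.0, -0.031], "twist": 0.0}, {"linear": [0.0, -0.0, -0.031], "twist": 0.0}, {"linear": [0.0, -0.0, -0.032], "twist": 0.0}]
[{"linear": [0.0007, -0.0009, -0.0313], "twist": 0.001}]
508,298,306,145,13
[{"linear": [0.024, -0.004, -0.0], "twist": -0.07}, {"linear": [0.024, -0.003, -0.0], "twist": -0.07}, {"linear": [0.024, -0.001, -0.0], "twist": -0.08}, {"linear": [0.024, 0.001, -0.0], "twist": -0.07}, {"linear": [0.024, 0.003, -0.0], "twist": -0.07}]
[{"linear": [0.024, 0.004, -0.0], "twist": -0.08}, {"linear": [0.023, 0.006, -0.0], "twist": -0.07}, {"linear": [0.023, 0.008, -0.0], "twist": -0.08}, {"linear": [0.022, 0.01, -0.0], "twist": -0.07}, {"linear": [0.021, 0.011, -0.0], "twist": -0.08}]
[{"linear": [0.02, 0.013, -0.0], "twist": -0.07}, {"linear": [0.019, 0.014, -0.0], "twist": -0.08}, {"linear": [0.0181, 0.0161, -0.0], "twist": -0.07}]
```

{"op": "drive_tool", "data": {"motion": [{"fingers": 0,"linear": [0,0,-0.02],"twist": 0},{"fingers": 0,"linear": [0,0,-0.035],"twist": 0},{"fingers": 0,"linear": [0,0,-0.04],"twist": 0},{"fingers": 0,"linear": [0,0,-0.04],"twist": 0},{"fingers": 0,"linear": [0,0,-0.035],"twist": 0}]}}

```text
clock: 11.58
eef_pos: [563.0, -10.6, 288.1]
tool_rot: [3.141, -0.0, 1.572]
force: [0.9, -0.2, -3.9]
width: 36.6
gripper_force: 61.1
```

{"op": "drive_tool", "data": {"motion": [{"fingers": 0,"linear": [0,0,-0.02],"twist": 0},{"fingers": 0,"linear": [0.012,-0.002,0],"twist": -0.03},{"fingers": 0,"linear": [0.012,-0.002,0],"twist": -0.04},{"fingers": 0,"linear": [0.024,-0.003,0],"twist": -0.07},{"fingers": 0,"linear": [0.024,-0.001,0],"twist": -0.08}]}}

```text
clock: 12.0
eef_pos: [547.8, 61.6, 303.5]
tool_rot: [-3.137, -0.001, 1.796]
force: [1.5, 0.1, -3.0]
width: 36.3
gripper_force: 61.3
```

{"op": "drive_tool", "data": {"motion": [{"fingers": 0,"linear": [0.024,0.001,0],"twist": -0.07},{"fingers": 0,"linear": [0.024,0.003,0],"twist": -0.07},{"fingers": 0,"linear": [0.024,0.004,0],"twist": -0.08},{"fingers": 0,"linear": [0.023,0.006,0],"twist": -0.07},{"fingers": 0,"linear": [0.023,0.008,0],"twist": -0.08}]}}

```text
clock: 12.42
eef_pos: [525.6, 181.0, 303.2]
tool_rot: [-3.137, -0.002, 2.169]
force: [0.3, 0.2, -3.3]
width: 36.2
gripper_force: 61.3
```

{"op": "drive_tool", "data": {"motion": [{"fingers": 0,"linear": [0.022,0.01,0],"twist": -0.07},{"fingers": 0,"linear": [0.021,0.011,0],"twist": -0.08},{"fingers": 0,"linear": [0.02,0.013,0],"twist": -0.07},{"fingers": 0,"linear": [0.019,0.014,0],"twist": -0.08},{"fingers": 0,"linear": [0.01,0.008,0],"twist": -0.04}]}}

```text
clock: 12.83
eef_pos: [505.8, 289.7, 303.5]
tool_rot: [-3.14, -0.005, 2.512]
force: [0.5, 0.5, -3.0]
width: 36.8
gripper_force: 61.1
```

{"op": "drive_tool", "data": {"motion": [{"fingers": 0,"linear": [0.008,0.008,0],"twist": -0.03},{"fingers": 0,"linear": [0,0,0],"twist": 0},{"fingers": 0,"linear": [0,0,0],"twist": 0},{"fingers": 0,"linear": [0,0,0],"twist": 0}]}}

```text
clock: 13.17
eef_pos: [508.0, 295.1, 305.1]
tool_rot: [-3.14, 0.001, 2.529]
force: [0.1, -0.6, -2.6]
width: 36.8
gripper_force: 61.1
```

```bash
python3 plan.py 0 "508,298,118,145,8" | sed 's/"fingers": 0.0, //g'
```

```text
t 13.2 [508.  295.1 305.1] rpy [-1.799e+02  1.000e-01  1.449e+02] F [ 0.1 -0.6 -2.6] w 36.8 g 61.1 q [-0.16  0.53 -0.66  1.59  0.35  1.15  0.06]
508,298,118,145,8
[{"linear": [0.0, 0.0, 0.023], "twist": -0.0}, {"linear": [0.0, 0.0, 0.023], "twist": -0.0}, {"linear": [0.0, 0.0, 0.024], "twist": -0.0}, {"linear": [0.0, 0.0, 0.023], "twist": -0.0}, {"linear": [0.0, 0.001, 0.024], "twist": -0.0}]
[{"linear": [0.001, 0.0, 0.023], "twist": -0.0}, {"linear": [0.0, 0.001, 0.024], "twist": -0.001}, {"linear": [0.0007, 0.0003, 0.0231], "twist": -0.0}]
```

{"op": "drive_tool", "data": {"motion": [{"fingers": 0,"linear": [0,0,0.015],"twist": 0},{"fingers": 0,"linear": [0.001,0.001,0.03],"twist": 0},{"fingers": 0,"linear": [0.001,0.001,0.035],"twist": 0},{"fingers": 0,"linear": [0,0,0.035],"twist": 0},{"fingers": 0,"linear": [0,0,0.03],"twist": 0}]}}

```text
clock: 13.58
eef_pos: [507.5, 297.2, 158.7]
tool_rot: [-3.14, 0.001, 2.529]
force: [-0.2, -0.5, -2.6]
width: 36.7
gripper_force: 61.2
```

{"op": "drive_tool", "data": {"motion": [{"fingers": 0,"linear": [0,0,0.02],"twist": 0},{"fingers": 0,"linear": [0,0,0.012],"twist": 0},{"fingers": 0,"linear": [0,0,0.007],"twist": 0},{"fingers": 0,"linear": [0,0,0.003],"twist": 0},{"fingers": 0,"linear": [0,0,0.001],"twist": 0}]}}

```text
clock: 14.0
eef_pos: [507.8, 299.7, 118.2]
tool_rot: [3.141, 0.001, 2.531]
force: [0.5, 0.6, -2.7]
width: 36.3
gripper_force: 61.0
```

{"op": "drive_tool", "data": {"motion": [{"fingers": 0,"linear": [0,0,0.0005],"twist": 0},{"fingers": 0,"linear": [0,0,0],"twist": 0},{"fingers": 0.7,"linear": [0,0,0],"twist": 0},{"fingers": 0.7,"linear": [0,0,0],"twist": 0},{"fingers": 0.7,"linear": [0,0,0],"twist": 0}]}}

```text
clock: 14.42
eef_pos: [507.6, 300.2, 118.1]
tool_rot: [3.14, 0.001, 2.532]
force: [0.4, 0.2, 0.0]
width: 59.8
gripper_force: 0.0
```

{"op": "drive_tool", "data": {"motion": [{"fingers": 0.7,"linear": [0,0,0],"twist": 0},{"fingers": 0.7,"linear": [0,0,-0.02],"twist": 0},{"fingers": 0.7,"linear": [0,0,-0.04],"twist": 0},{"fingers": 0.7,"linear": [0,0,-0.04],"twist": 0},{"fingers": 0.7,"linear": [0,0,-0.04],"twist": 0}]}}

```text
clock: 14.83
eef_pos: [506.6, 299.7, 258.7]
tool_rot: [-3.141, -0.001, 2.532]
force: [0.8, -0.1, -0.2]
width: 59.4
gripper_force: 0.0
```

```bash
python3 plan.py 1 "564,74,255,90,10" "564,74,135.5,90,8" | sed 's/"fingers": 1.0, //g'
```

```text
t 14.8 [506.6 299.7 258.7] rpy [-180.    -0.   145.1] F [ 0.8 -0.1 -0.2] w 59.4 g 0.0 q [-0.18  0.58 -0.65  1.65  0.39  1.05  0.02]
564,74,255,90,10
[{"linear": [-0.018, -0.015, 0.0], "twist": 0.1}, {"linear": [-0.019, -0.013, 0.0], "twist": 0.1}, {"linear": [-0.02, -0.012, 0.0], "twist": 0.1}, {"linear": [-0.021, -0.009, 0.0], "twist": 0.09}, {"linear": [-0.022, -0.007, 0.001], "twist": 0.1}]
[{"linear": [-0.023, -0.005, 0.0], "twist": 0.09}, {"linear": [-0.023, -0.003, 0.001], "twist": 0.1}, {"linear": [-0.024, -0.001, 0.001], "twist": 0.09}, {"linear": [-0.023, 0.001, 0.0], "twist": 0.1}, {"linear": [-0.0231, 0.0034, 0.0007], "twist": 0.091}]
564,74,135.5,90,8
[{"linear": [-0.0, 0.0, 0.015], "twist": 0.0}, {"linear": [-0.0, 0.0, 0.015], "twist": 0.0}, {"linear": [-0.0, 0.0, 0.015], "twist": 0.0}, {"linear": [-0.0, 0.0, 0.015], "twist": 0.0}, {"linear": [-0.0, 0.0, 0.015], "twist": 0.0}]
[{"linear": [-0.0, 0.0, 0.015], "twist": 0.0}, {"linear": [-0.0, 0.0, 0.015], "twist": 0.0}, {"linear": [-0.0, 0.0, 0.0145], "twist": 0.0}]
```

{"op": "drive_tool", "data": {"motion": [{"fingers": 0.9,"linear": [-0.018,-0.015,0],"twist": 0.1},{"fingers": 0.9,"linear": [-0.019,-0.013,0],"twist": 0.1},{"fingers": 0.9,"linear": [-0.02,-0.012,0],"twist": 0.1},{"fingers": 0.9,"linear": [-0.021,-0.009,0],"twist": 0.09},{"fingers": 0.9,"linear": [-0.022,-0.007,0.001],"twist": 0.1}]}}

```text
clock: 15.25
eef_pos: [536.3, 186.8, 256.7]
tool_rot: [3.141, 0.0, 2.037]
force: [1.3, -0.1, -0.2]
width: 76.8
gripper_force: 0.0
```

{"op": "drive_tool", "data": {"motion": [{"fingers": 0.9,"linear": [-0.023,-0.005,0],"twist": 0.09},{"fingers": 0.9,"linear": [-0.023,-0.003,0.001],"twist": 0.1},{"fingers": 0.9,"linear": [-0.024,-0.001,0.001],"twist": 0.09},{"fingers": 0.9,"linear": [-0.023,0.001,0],"twist": 0.1},{"fingers": 0.9,"linear": [-0.023,0.003,0.001],"twist": 0.09}]}}

```text
clock: 15.67
eef_pos: [564.3, 73.2, 253.6]
tool_rot: [3.141, -0.0, 1.567]
force: [-0.0, 0.1, -0.6]
width: 77.2
gripper_force: 0.0
```

{"op": "drive_tool", "data": {"motion": [{"fingers": 0.9,"linear": [0,0,0],"twist": 0},{"fingers": 0.9,"linear": [0,0,0],"twist": 0},{"fingers": 0.9,"linear": [0,0,0],"twist": 0}]}}

```text
clock: 15.92
eef_pos: [563.8, 75.1, 253.4]
tool_rot: [3.141, -0.001, 1.573]
force: [-0.1, 0.5, -0.0]
width: 76.8
gripper_force: 0.0
```

```bash
python3 plan.py 1 "564,74,135.5,90,8" | sed 's/"fingers": 1.0, //g'
```

```text
t 15.9 [563.8  75.1 253.4] rpy [ 1.80e+02 -1.00e-01  9.01e+01] F [-0.1  0.5 -0. ] w 76.8 g 0.0 q [ 0.07  0.51 -0.39  1.72  0.22  0.96 -0.4 ]
564,74,135.5,90,8
[{"linear": [-0.0, 0.0, 0.015], "twist": 0.0}, {"linear": [-0.0, 0.0, 0.015], "twist": 0.0}, {"linear": [-0.0, 0.0, 0.015], "twist": 0.0}, {"linear": [-0.0, 0.0, 0.015], "twist": 0.0}, {"linear": [-0.0, 0.0, 0.014], "twist": 0.001}]
[{"linear": [-0.0, 0.0, 0.015], "twist": 0.0}, {"linear": [-0.0, 0.0, 0.014], "twist": 0.001}, {"linear": [-0.0011, 0.0002, 0.0149], "twist": 0.0}]
```

Descend 118 mm, grip and lift 190.

{"op": "drive_tool", "data": {"motion": [{"fingers": 0.9,"linear": [-0.001,0,0.016],"twist": 0},{"fingers": 0.9,"linear": [0,0,0.025],"twist": 0},{"fingers": 0.9,"linear": [0,0,0.025],"twist": 0},{"fingers": 0.9,"linear": [0,0,0.022],"twist": 0},{"fingers": 0.9,"linear": [0,0,0.016],"twist": 0}]}}

```text
clock: 16.33
eef_pos: [562.8, 74.9, 147.4]
tool_rot: [-3.14, -0.001, 1.575]
force: [0.9, -1.0, -0.1]
width: 76.8
gripper_force: 0.0
```

{"op": "drive_tool", "data": {"motion": [{"fingers": 0.9,"linear": [0,0,0.01],"twist": 0},{"fingers": 0.9,"linear": [0,0,0.004],"twist": 0},{"fingers": 0.9,"linear": [0,0,0],"twist": 0},{"fingers": 0.9,"linear": [0,0,0],"twist": 0},{"fingers": 0,"linear": [0,0,0],"twist": 0}]}}

```text
clock: 16.75
eef_pos: [564.8, 73.6, 136.3]
tool_rot: [3.139, -0.001, 1.572]
force: [-0.4, -0.1, -0.2]
width: 66.4
gripper_force: 0.0
```

{"op": "drive_tool", "data": {"motion": [{"fingers": 0,"linear": [0,0,0],"twist": 0},{"fingers": 0,"linear": [0,0,0],"twist": 0},{"fingers": 0,"linear": [0,0,0],"twist": 0},{"fingers": 0,"linear": [0,0,0],"twist": 0},{"fingers": 0,"linear": [0,0,0],"twist": 0}]}}

```text
clock: 17.17
eef_pos: [564.3, 73.2, 136.1]
tool_rot: [3.14, -0.0, 1.572]
force: [-1.6, -0.4, 5.3]
width: 36.5
gripper_force: 59.5
```

{"op": "drive_tool", "data": {"motion": [{"fingers": 0,"linear": [0,0,-0.02],"twist": 0},{"fingers": 0,"linear": [0,0,-0.035],"twist": 0},{"fingers": 0,"linear": [0,0,-0.04],"twist": 0},{"fingers": 0,"linear": [0,0,-0.04],"twist": 0},{"fingers": 0,"linear": [0,0,-0.035],"twist": 0}]}}

```text
clock: 17.58
eef_pos: [563.5, 73.0, 307.2]
tool_rot: [3.141, -0.0, 1.572]
force: [0.4, -1.2, -3.4]
width: 37.0
gripper_force: 61.6
```

```bash
python3 plan.py 0 "588,293,330,145,11" | sed 's/"fingers": 0.0, //g'
```

```text
t 17.6 [563.5  73.  307.2] rpy [180.   -0.   90.1] F [ 0.4 -1.2 -3.4] w 37.0 g 61.6 q [ 0.09  0.46 -0.4   1.64  0.2   1.08 -0.37]
588,293,330,145,11
[{"linear": [0.02, 0.002, -0.002], "twist": -0.09}, {"linear": [0.02, 0.004, -0.002], "twist": -0.09}, {"linear": [0.019, 0.006, -0.002], "twist": -0.09}, {"linear": [0.019, 0.008, -0.002], "twist": -0.09}, {"linear": [0.018, 0.009, -0.002], "twist": -0.09}]
[{"linear": [0.017, 0.011, -0.002], "twist": -0.08}, {"linear": [0.016, 0.012, -0.002], "twist": -0.09}, {"linear": [0.015, 0.013, -0.002], "twist": -0.08}, {"linear": [0.014, 0.014, -0.002], "twist": -0.09}, {"linear": [0.012, 0.016, -0.002], "twist": -0.08}]
[{"linear": [0.0113, 0.0168, -0.0028], "twist": -0.089}]
```

{"op": "drive_tool", "data": {"motion": [{"fingers": 0,"linear": [0.01,0.001,-0.006],"twist": -0.04},{"fingers": 0,"linear": [0.01,0.001,-0.004],"twist": -0.05},{"fingers": 0,"linear": [0.02,0.004,-0.002],"twist": -0.09},{"fingers": 0,"linear": [0.019,0.006,-0.002],"twist": -0.09},{"fingers": 0,"linear": [0.019,0.008,-0.002],"twist": -0.09}]}}

```text
clock: 18.0
eef_pos: [572.0, 154.1, 320.0]
tool_rot: [-3.139, 0.0, 1.936]
force: [0.1, -0.3, -4.4]
width: 36.7
gripper_force: 61.6
```

{"op": "drive_tool", "data": {"motion": [{"fingers": 0,"linear": [0.018,0.009,-0.002],"twist": -0.09},{"fingers": 0,"linear": [0.017,0.011,-0.002],"twist": -0.08},{"fingers": 0,"linear": [0.016,0.012,-0.002],"twist": -0.09},{"fingers": 0,"linear": [0.015,0.013,0],"twist": -0.08},{"fingers": 0,"linear": [0.014,0.014,0],"twist": -0.09}]}}

```text
clock: 18.42
eef_pos: [582.5, 253.9, 325.5]
tool_rot: [-3.139, -0.001, 2.367]
force: [0.6, -0.5, -2.9]
width: 36.6
gripper_force: 61.6
```

{"op": "drive_tool", "data": {"motion": [{"fingers": 0,"linear": [0.012,0.016,0],"twist": -0.08},{"fingers": 0,"linear": [0.011,0.017,0],"twist": -0.09},{"fingers": 0,"linear": [0,0,0],"twist": 0},{"fingers": 0,"linear": [0,0,0],"twist": 0},{"fingers": 0,"linear": [0,0,0],"twist": 0}]}}

```text
clock: 18.83
eef_pos: [588.0, 292.1, 325.7]
tool_rot: [-3.139, -0.0, 2.531]
force: [-0.3, -1.1, -4.2]
width: 36.9
gripper_force: 61.7
```

```bash
python3 plan.py 0 "588,293,138,145,8" | sed 's/"fingers": 0.0, //g'
```

```text
t 18.8 [588.  292.1 325.7] rpy [-179.8   -0.   145. ] F [-0.3 -1.1 -4.2] w 36.9 g 61.7 q [-0.16  0.63 -0.64  1.35  0.37  1.29  0.15]
588,293,138,145,8
[{"linear": [0.0, 0.0, 0.024], "twist": 0.0}, {"linear": [0.0, 0.0, 0.023], "twist": 0.0}, {"linear": [0.0, 0.0, 0.023], "twist": 0.0}, {"linear": [0.0, 0.0, 0.024], "twist": 0.0}, {"linear": [0.0, 0.0, 0.023], "twist": 0.0}]
[{"linear": [0.0, 0.0, 0.024], "twist": 0.0}, {"linear": [0.0, 0.0, 0.023], "twist": 0.0}, {"linear": [0.0005, 0.0007, 0.0237], "twist": 0.001}]
```

{"op": "drive_tool", "data": {"motion": [{"fingers": 0,"linear": [0,0,0.015],"twist": 0},{"fingers": 0,"linear": [0,0,0.03],"twist": 0},{"fingers": 0,"linear": [0,0,0.035],"twist": 0},{"fingers": 0,"linear": [0,0,0.035],"twist": 0},{"fingers": 0,"linear": [0,0,0.03],"twist": 0}]}}

```text
clock: 19.25
eef_pos: [588.1, 290.5, 179.7]
tool_rot: [-3.139, 0.0, 2.529]
force: [0.4, -0.7, -4.1]
width: 36.9
gripper_force: 61.7
```

{"op": "drive_tool", "data": {"motion": [{"fingers": 0,"linear": [0,0,0.02],"twist": 0},{"fingers": 0,"linear": [0,0,0.012],"twist": 0},{"fingers": 0,"linear": [0,0,0.007],"twist": 0},{"fingers": 0,"linear": [0,0,0.004],"twist": 0},{"fingers": 0,"linear": [0,0,0.001],"twist": 0}]}}

```text
clock: 19.67
eef_pos: [588.9, 293.0, 138.5]
tool_rot: [3.141, 0.001, 2.531]
force: [0.8, -0.8, -3.1]
width: 36.5
gripper_force: 61.6
```

{"op": "drive_tool", "data": {"motion": [{"fingers": 0,"linear": [0,0,0.0005],"twist": 0},{"fingers": 0,"linear": [0,0,0],"twist": 0},{"fingers": 0.7,"linear": [0,0,0],"twist": 0},{"fingers": 0.7,"linear": [0,0,0],"twist": 0},{"fingers": 0.7,"linear": [0,0,0],"twist": 0}]}}

```text
clock: 20.08
eef_pos: [589.0, 293.6, 138.9]
tool_rot: [3.139, 0.001, 2.532]
force: [0.0, -0.5, -0.2]
width: 60.1
gripper_force: 0.0
```

{"op": "drive_tool", "data": {"motion": [{"fingers": 0.7,"linear": [0,0,0],"twist": 0},{"fingers": 0.7,"linear": [0,0,-0.02],"twist": 0},{"fingers": 0.7,"linear": [0,0,-0.04],"twist": 0},{"fingers": 0.7,"linear": [0,0,-0.04],"twist": 0},{"fingers": 0.7,"linear": [0,0,-0.03],"twist": 0}]}}

```text
clock: 20.5
eef_pos: [588.8, 293.9, 271.1]
tool_rot: [3.138, 0.001, 2.532]
force: [0.4, 0.8, 0.4]
width: 59.5
gripper_force: 0.0
```

```bash
python3 plan.py 1 "646,-60,275,10,20" | sed 's/"fingers": 1.0, //g'; python3 - <<'E'
from h import *
a,b,w=load("scene"),load("side"),load("w5")
np.set_printoptions(precision=1,suppress=True)
hs=cv2.cvtColor(w["color"],cv2.COLOR_BGR2HSV); m=cv2.inRange(hs,(85,60,20),(100,255,255))
k,l,st,c=cv2.connectedComponentsWithStats(m);j=1+st[1:,4].argmax();print(st[j],c[j])
x,y,ww,hh,_=st[j]; print(hs[y:y+hh:3,x:x+ww:3,2][l[y:y+hh:3,x:x+ww:3]==j].astype(int).tolist()[:0])
cn,_=cv2.findContours((l==j).astype(np.uint8),0,2);
im=cv2.resize(w["color"][y-5:y+hh+5,x-5:x+ww+5],None,fx=7,fy=7,interpolation=cv2.INTER_CUBIC);cv2.imwrite("pics/f6.png",im);print("crop origin",x-5,y-5)
E
```

```text
t 20.5 [588.8 293.9 271.1] rpy [1.798e+02 1.000e-01 1.451e+02] F [0.4 0.8 0.4] w 59.5 g 0.0 q [-0.16  0.67 -0.63  1.43  0.4   1.17  0.12]
646,-60,275,10,20
[{"linear": [-0.012, -0.013, -0.0], "twist": 0.12}, {"linear": [-0.014, -0.011, -0.0], "twist": 0.12}, {"linear": [-0.015, -0.01, -0.0], "twist": 0.12}, {"linear": [-0.016, -0.008, -0.0], "twist": 0.12}, {"linear": [-0.017, -0.006, -0.0], "twist": 0.12}]
[{"linear": [-0.018, -0.004, -0.0], "twist": 0.12}, {"linear": [-0.018, -0.001, -0.0], "twist": 0.12}, {"linear": [-0.018, 0.001, -0.0], "twist": 0.12}, {"linear": [-0.018, 0.003, -0.0], "twist": 0.12}, {"linear": [-0.017, 0.005, -0.0], "twist": 0.12}]
[{"linear": [-0.016, 0.007, -0.0], "twist": 0.12}, {"linear": [-0.016, 0.009, -0.0], "twist": 0.12}, {"linear": [-0.014, 0.011, -0.0], "twist": 0.12}, {"linear": [-0.013, 0.012, -0.001], "twist": 0.11}, {"linear": [-0.012, 0.014, -0.0], "twist": 0.12}]
[{"linear": [-0.01, 0.015, -0.001], "twist": 0.11}, {"linear": [-0.008, 0.016, -0.0], "twist": 0.11}, {"linear": [-0.006, 0.017, -0.001], "twist": 0.12}, {"linear": [-0.004, 0.017, -0.0], "twist": 0.11}, {"linear": [-0.0025, 0.0173, -0.0009], "twist": 0.117}]
[ 294  157   63   58 2761] [324.3 185.3]
[]
crop origin 289 152
```

View pics/f6.png

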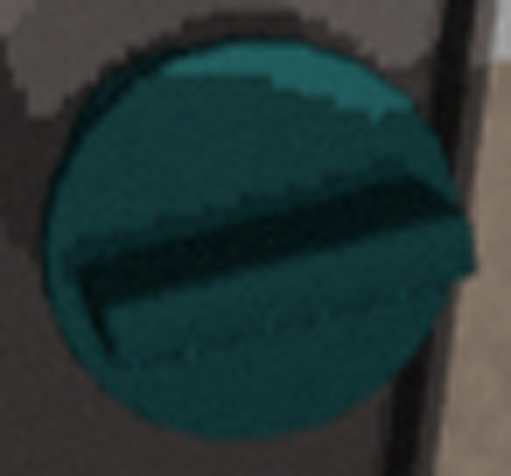

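```bash
python3 - <<'E'
from h import *
w=load("w5"); np.set_printoptions(precision=1,suppress=True)
f=lambda x,y:(289+x/7-.43,152+y/7-.43)
P=[plane(w,*f(*p),92) for p in((105,305),(115,365),(462,212),(475,270))]
for p in P:print(p)
L=(P[0]+P[1])/2;R=(P[2]+P[3])/2;d=R-L
print("centre",(L+R)/2,"len",np.linalg.norm(d),"yaw",np.degrees(np.arctan2(d[1],d[0])),"thick",np.linalg.norm(P[0]-P[1]))
c=plane(w,*f(255,238),62);print("flange c",c)
E
```

```text
[614.8 -31.9  92. ]
[616.9 -42.   92. ]
[670.1 -16.5  92. ]
[673.1 -26.   92. ]
centre [643.7 -29.1  92. ] len 57.90557624911445 yaw 15.685375386619386 thick 10.33982757430594
flange c [645.5 -29.3  62. ]
```

{"op": "drive_tool", "data": {"motion": [{"fingers": 0.7,"linear": [-0.012,-0.013,0],"twist": 0.12},{"fingers": 0.7,"linear": [-0.014,-0.011,0],"twist": 0.12},{"fingers": 0.7,"linear": [-0.015,-0.01,0],"twist": 0.12},{"fingers": 0.7,"linear": [-0.016,-0.008,0],"twist": 0.12},{"fingers": 0.7,"linear": [-0.017,-0.006,0],"twist": 0.12}]}}

```text
clock: 20.92
eef_pos: [601.4, 203.8, 268.2]
tool_rot: [3.141, 0.0, 1.926]
force: [-0.8, -0.8, -0.7]
width: 59.6
gripper_force: 0.0
```

{"op": "drive_tool", "data": {"motion": [{"fingers": 0.7,"linear": [-0.018,-0.004,0],"twist": 0.12},{"fingers": 0.7,"linear": [-0.018,-0.001,0],"twist": 0.12},{"fingers": 0.7,"linear": [-0.018,0.001,0],"twist": 0.12},{"fingers": 0.7,"linear": [-0.018,0.003,0],"twist": 0.12},{"fingers": 0.7,"linear": [-0.017,0.005,0],"twist": 0.12}]}}

```text
clock: 21.33
eef_pos: [616.5, 114.5, 268.1]
tool_rot: [3.141, -0.0, 1.326]
force: [1.1, -0.6, -0.2]
width: 59.6
gripper_force: 0.0
```

{"op": "drive_tool", "data": {"motion": [{"fingers": 0.7,"linear": [-0.016,0.007,0],"twist": 0.12},{"fingers": 0.7,"linear": [-0.016,0.009,0],"twist": 0.12},{"fingers": 0.7,"linear": [-0.014,0.011,0],"twist": 0.12},{"fingers": 0.7,"linear": [-0.013,0.012,0],"twist": 0.11},{"fingers": 0.7,"linear": [-0.012,0.014,0],"twist": 0.12}]}}

```text
clock: 21.75
eef_pos: [630.9, 26.4, 268.1]
tool_rot: [3.141, -0.001, 0.737]
force: [-0.1, 0.7, -0.4]
width: 59.7
gripper_force: 0.0
```

{"op": "drive_tool", "data": {"motion": [{"fingers": 0.7,"linear": [-0.01,0.015,0],"twist": 0.11},{"fingers": 0.7,"linear": [-0.008,0.016,0],"twist": 0.11},{"fingers": 0.7,"linear": [-0.006,0.017,0],"twist": 0.12},{"fingers": 0.7,"linear": [-0.003,0.01,0],"twist": 0.11},{"fingers": 0.7,"linear": [0,0,0],"twist": 0.11}]}}

```text
clock: 22.17
eef_pos: [641.2, -40.8, 268.0]
tool_rot: [3.139, -0.0, 0.172]
force: [-0.2, 0.9, 0.0]
width: 59.9
gripper_force: 0.0
```

{"op": "drive_tool", "data": {"motion": [{"fingers": 0.7,"linear": [0,0,0],"twist": 0},{"fingers": 0.7,"linear": [0,0,0],"twist": 0},{"fingers": 0.7,"linear": [0,0,0],"twist": 0}]}}

```text
clock: 22.42
eef_pos: [641.0, -35.7, 267.8]
tool_rot: [-3.141, -0.0, 0.186]
force: [0.2, -0.3, 0.3]
width: 59.4
gripper_force: 0.0
```

```bash
python3 plan.py 1; python3 - <<'E'
from h import *
from cell import cams
d=cams.get_image("wrist");np.savez("w7.npz",**d);s=cams.get_image("side")
print(proj(d,[646,-27,92]))
cv2.imwrite("pics/w7.png",np.hstack([d["color"][:300,100:450],cv2.copyMakeBorder(s["color"][150:384,130:400],0,66,0,0,0)]))
E
```

```text
t 22.4 [641.  -35.7 267.8] rpy [-180.    -0.    10.6] F [ 0.2 -0.3  0.3] w 59.4 g 0.0 q [ 0.02  0.58 -0.01  1.5   0.    1.06 -1.38]
[250.20179559 166.29525694]
```

View pics/w7.png

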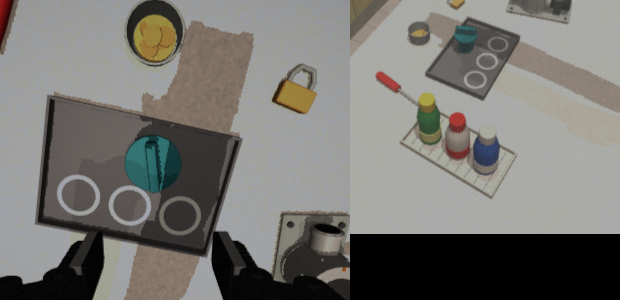

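```bash
python3 - <<'E'
from h import *
w=load("w7"); np.set_printoptions(precision=1,suppress=True)
x0,y0=215,125
g=cv2.resize(cv2.cvtColor(w["color"],cv2.COLOR_BGR2GRAY)[y0:y0+75,x0:x0+75],None,fx=4,fy=4,interpolation=cv2.INTER_CUBIC)
L=cv2.createLineSegmentDetector().detect(g)[0][:,0]
for l in L:
    if np.hypot(l[0]-l[2],l[1]-l[3])>60:
        p=l/4-.37+np.array([x0,y0,x0,y0]);A=plane(w,p[0],p[1],92);B=plane(w,p[2],p[3],92);d=B-A
        print(p,A[:2],B[:2],"len %.0f yaw %.1f"%(np.linalg.norm(d),np.degrees(np.arctan2(d[1],d[0]))%180))
E
python3 plan.py 0.7 "644.5,-28.5,180,15,5" "-,-,74,-,8"| sed 's/"fingers": 0.7, //g'
```

```text
[258.4 189.8 254.2 144.2] [619.6 -41.7] [672.1 -26.9] len 55 yaw 15.7
[248.3 168.9 250.6 190.7] [642.5 -25.4] [616.7 -32.7] len 27 yaw 16.0
t 22.5 [641.  -36.  267.7] rpy [-180.    -0.    10.6] F [ 0.3  0.7 -0.2] w 59.7 g 0.0 q [ 0.02  0.58 -0.    1.5   0.    1.06 -1.38]
644.5,-28.5,180,15,5
[{"linear": [0.001, -0.001, 0.018], "twist": -0.015}, {"linear": [0.001, -0.001, 0.017], "twist": -0.016}, {"linear": [0.001, -0.002, 0.018], "twist": -0.015}, {"linear": [0.001, -0.001, 0.017], "twist": -0.016}, {"linear": [0.001, -0.0015, 0.0177], "twist": -0.015}]
-,-,74,-,8
[{"linear": [0.0, 0.0, 0.013], "twist": 0.0}, {"linear": [0.0, 0.0, 0.013], "twist": 0.0}, {"linear": [0.0, 0.0, 0.013], "twist": 0.0}, {"linear": [0.0, 0.0, 0.013], "twist": 0.0}, {"linear": [0.0, 0.0, 0.014], "twist": 0.0}]
[{"linear": [0.0, 0.0, 0.013], "twist": 0.0}, {"linear": [0.0, 0.0, 0.014], "twist": 0.0}, {"linear": [0.0, 0.0, 0.013], "twist": 0.0}]
```

{"op": "drive_tool", "data": {"motion": [{"fingers": 0.5,"linear": [0.001,-0.001,0.025],"twist": -0.018},{"fingers": 0.5,"linear": [0.001,-0.001,0.035],"twist": -0.018},{"fingers": 0.5,"linear": [0.001,-0.001,0.035],"twist": -0.018},{"fingers": 0.5,"linear": [0.001,-0.002,0.03],"twist": -0.018},{"fingers": 0.5,"linear": [0.001,-0.001,0.02],"twist": -0.018}]}}

```text
clock: 22.93
eef_pos: [642.8, -29.0, 119.5]
tool_rot: [-3.14, 0.004, 0.275]
force: [-0.3, -0.3, -0.1]
width: 42.6
gripper_force: 0.0
```

{"op": "drive_tool", "data": {"motion": [{"fingers": 0.5,"linear": [0,0,0.015],"twist": 0},{"fingers": 0.5,"linear": [0,0,0.01],"twist": 0},{"fingers": 0.5,"linear": [0,0,0],"twist": 0},{"fingers": 0.5,"linear": [0,0,0],"twist": 0},{"fingers": 0.5,"linear": [0,0,0],"twist": 0}]}}

```text
clock: 23.35
eef_pos: [645.6, -29.8, 98.9]
tool_rot: [3.141, -0.002, 0.272]
force: [-0.6, -0.5, 1.2]
width: 42.9
gripper_force: 0.0
```

```bash
python3 plan.py 0.5 "644.7,-29,70,15.7,4"| sed 's/"fingers": 0.5, //g'
```

```text
t 23.4 [645.6 -29.8  98.9] rpy [ 1.80e+02 -1.00e-01  1.56e+01] F [-0.6 -0.5  1.2] w 42.9 g 0.0 q [ 0.02  0.78 -0.03  1.64  0.03  0.72 -1.32]
644.7,-29,70,15.7,4
[{"linear": [-0.0, -0.0, 0.007], "twist": -0.0}, {"linear": [-0.0, -0.0, 0.007], "twist": -0.001}, {"linear": [-0.0, -0.0, 0.007], "twist": -0.0}, {"linear": [-0.0006, -0.001, 0.0079], "twist": -0.001}]
```

{"op": "drive_tool", "data": {"motion": [{"fingers": 0.5,"linear": [-0.001,-0.001,0.012],"twist": 0},{"fingers": 0.5,"linear": [0,0,0.01],"twist": 0},{"fingers": 0.5,"linear": [0,0,0.006],"twist": 0},{"fingers": 0.5,"linear": [0,0,0],"twist": 0},{"fingers": 0.5,"linear": [0,0,0],"twist": 0}]}}

```text
clock: 23.77
eef_pos: [642.9, -29.2, 68.9]
tool_rot: [-3.141, 0.001, 0.272]
force: [-0.3, -0.1, 0.3]
width: 43.4
gripper_force: 0.0
```

{"op": "drive_tool", "data": {"motion": [{"fingers": 0,"linear": [0,0,0],"twist": 0},{"fingers": 0,"linear": [0,0,0],"twist": 0},{"fingers": 0,"linear": [0,0,0],"twist": 0},{"fingers": 0,"linear": [0,0,0],"twist": 0},{"fingers": 0,"linear": [0,0,0],"twist": 0}]}}

```text
clock: 24.18
eef_pos: [643.8, -29.1, 70.1]
tool_rot: [3.141, -0.001, 0.272]
force: [-0.5, 0.2, 2.2]
width: 10.3
gripper_force: 60.3
```

{"op": "drive_tool", "data": {"motion": [{"fingers": 0,"linear": [0,0,0],"twist": 0},{"fingers": 0,"linear": [0,0,0],"twist": 0},{"fingers": 0,"linear": [0,0,0],"twist": 0}]}}

```text
clock: 24.43
eef_pos: [643.8, -29.1, 70.1]
tool_rot: [3.141, -0.001, 0.272]
force: [1.1, 0.0, 4.2]
width: 10.9
gripper_force: 60.7
```

```bash
python3 plan.py 0
```

```text
t 24.4 [643.8 -29.1  70.1] rpy [ 1.80e+02 -1.00e-01  1.56e+01] F [1.1 0.  4.2] w 10.9 g 60.7 q [ 0.02  0.81 -0.03  1.66  0.03  0.67 -1.33]
```

{"op": "drive_tool", "data": {"motion": [{"fingers": 0,"linear": [0,0,-0.015],"twist": 0},{"fingers": 0,"linear": [0,0,-0.03],"twist": 0},{"fingers": 0,"linear": [0,0,-0.04],"twist": 0},{"fingers": 0,"linear": [0,0,-0.04],"twist": 0},{"fingers": 0,"linear": [0,0,-0.03],"twist": 0}]}}

```text
clock: 24.85
eef_pos: [643.5, -29.3, 227.1]
tool_rot: [3.141, -0.001, 0.272]
force: [0.1, 0.0, -0.6]
width: 10.9
gripper_force: 59.9
```

{"op": "drive_tool", "data": {"motion": [{"fingers": 0,"linear": [0,0,-0.01],"twist": 0},{"fingers": 0,"linear": [0,0,0],"twist": 0},{"fingers": 0,"linear": [0,0,0],"twist": 0}]}}

```text
clock: 25.1
eef_pos: [642.4, -29.2, 233.5]
tool_rot: [-3.141, 0.002, 0.272]
force: [0.4, 0.4, -1.4]
width: 11.3
gripper_force: 59.9
```

```bash
python3 plan.py 0 "518,-375,235,89,15"| sed 's/"fingers": 0.0, //g'
```

```text
t 25.1 [642.4 -29.2 233.5] rpy [-1.80e+02  1.00e-01  1.56e+01] F [ 0.4  0.4 -1.4] w 11.3 g 59.9 q [ 0.02  0.62 -0.03  1.53  0.02  0.99 -1.32]
518,-375,235,89,15
[{"linear": [-0.014, 0.02, -0.0], "twist": -0.08}, {"linear": [-0.016, 0.019, -0.0], "twist": -0.09}, {"linear": [-0.017, 0.017, -0.0], "twist": -0.09}, {"linear": [-0.019, 0.016, -0.0], "twist": -0.08}, {"linear": [-0.02, 0.014, -0.0], "twist": -0.09}]
[{"linear": [-0.021, 0.012, -0.0], "twist": -0.08}, {"linear": [-0.022, 0.01, -0.0], "twist": -0.09}, {"linear": [-0.023, 0.008, -0.0], "twist": -0.08}, {"linear": [-0.024, 0.007, -0.0], "twist": -0.09}, {"linear": [-0.024, 0.005, -0.0], "twist": -0.08}]
[{"linear": [-0.024, 0.002, -0.0], "twist": -0.09}, {"linear": [-0.025, 0.0, -0.0], "twist": -0.08}, {"linear": [-0.024, -0.001, -0.0], "twist": -0.09}, {"linear": [-0.025, -0.004, -0.001], "twist": -0.09}, {"linear": [-0.0237, -0.0057, -0.0005], "twist": -0.082}]
```

{"op": "drive_tool", "data": {"motion": [{"fingers": 0,"linear": [-0.014,0.02,0],"twist": -0.08},{"fingers": 0,"linear": [-0.016,0.019,0],"twist": -0.09},{"fingers": 0,"linear": [-0.017,0.017,0],"twist": -0.09},{"fingers": 0,"linear": [-0.019,0.016,0],"twist": -0.08},{"fingers": 0,"linear": [-0.02,0.014,0],"twist": -0.09}]}}

```text
clock: 25.52
eef_pos: [599.6, -145.2, 231.2]
tool_rot: [-3.137, 0.004, 0.706]
force: [0.5, -0.3, -1.0]
width: 10.7
gripper_force: 59.9
```

{"op": "drive_tool", "data": {"motion": [{"fingers": 0,"linear": [-0.021,0.012,0],"twist": -0.08},{"fingers": 0,"linear": [-0.022,0.01,0],"twist": -0.09},{"fingers": 0,"linear": [-0.023,0.008,0],"twist": -0.08},{"fingers": 0,"linear": [-0.024,0.007,0],"twist": -0.09},{"fingers": 0,"linear": [-0.024,0.005,0],"twist": -0.08}]}}

```text
clock: 25.93
eef_pos: [558.1, -259.8, 231.3]
tool_rot: [-3.135, -0.0, 1.126]
force: [0.5, 0.4, -0.6]
width: 10.8
gripper_force: 59.9
```

{"op": "drive_tool", "data": {"motion": [{"fingers": 0,"linear": [-0.024,0.002,0],"twist": -0.09},{"fingers": 0,"linear": [-0.025,0,0],"twist": -0.08},{"fingers": 0,"linear": [-0.024,-0.001,0],"twist": -0.09},{"fingers": 0,"linear": [-0.025,-0.004,0],"twist": -0.09},{"fingers": 0,"linear": [-0.024,-0.006,0],"twist": -0.08}]}}

```text
clock: 26.35
eef_pos: [516.4, -375.3, 231.1]
tool_rot: [-3.137, -0.004, 1.557]
force: [0.7, 0.3, -1.2]
width: 10.9
gripper_force: 59.9
```

{"op": "drive_tool", "data": {"motion": [{"fingers": 0,"linear": [0,0,0],"twist": 0},{"fingers": 0,"linear": [0,0,0],"twist": 0},{"fingers": 0,"linear": [0,0,0],"twist": 0},{"fingers": 0,"linear": [0,0,0],"twist": 0},{"fingers": 0,"linear": [0,0,0],"twist": 0}]}}

```text
clock: 26.77
eef_pos: [519.1, -373.4, 233.9]
tool_rot: [-3.141, -0.002, 1.554]
force: [-0.0, 0.2, -0.7]
width: 10.5
gripper_force: 59.9
```

```bash
python3 plan.py 0; python3 - <<'E'
from h import *
from cell import cams
d=cams.get_image("wrist");np.savez("w8.npz",**d)
p=proj(d,[518.5,-307,90]);print(p);x,y=(p-50).astype(int);x=max(x,0);y=max(y,0);print(x,y)
c=cv2.resize(d["color"][y:y+100,x:x+100],None,fx=5,fy=5,interpolation=cv2.INTER_CUBIC)
cv2.imwrite("pics/w8.png",np.hstack([c,cv2.copyMakeBorder(d["color"][200:384,130:400],0,316,0,0,0)]))
E
```

```text
t 26.8 [ 519.1 -373.4  233.9] rpy [-1.8e+02 -1.0e-01  8.9e+01] F [-0.   0.2 -0.7] w 10.5 g 59.9 q [ 0.8   0.63 -0.37  1.54  0.26  1.02  0.34]
[255.46806179 112.98914233]
205 62
```

View pics/w8.png

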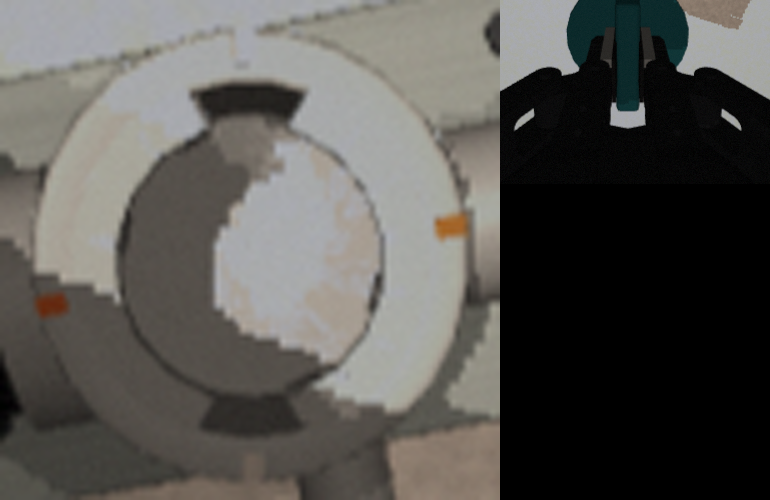

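```bash
python3 - <<'E'
from h import *
w=load("w8"); np.set_printoptions(precision=1,suppress=True)
f=lambda x,y:(205+x/5-.4,62+y/5-.4)
P=lambda x,y,z=90:plane(w,*f(x,y),z)
o1,o2,w1,w2=P(52,305),P(451,226),P(244,48),P(252,463)
l,r,t,b=P(117,260),P(382,260),P(250,120),P(250,398)
for n,p,q in(("orange",o1,o2),("white",w1,w2),("mouthx",l,r),("mouthy",t,b)):
    d=q-p;print(n,(p+q)/2,"len %.1f yaw %.1f"%(np.linalg.norm(d),np.degrees(np.arctan2(d[1],d[0]))))
# slots corners
print("slot top",P(190,88),P(307,88),"bot",P(203,430),P(300,430))
# held bar
from cell import monitor
T=monitor.read_state();p=T["eef_pos"];ya=T["tool_rot"][2];u=np.array([np.cos(ya),np.sin(ya),0])
for s in(-30,0,30):print(s,proj(w,p+u*s+[0,0,22]),proj(w,p+u*s-[0,0,4]))
for s in(-36,36):print("flange",s,proj(w,p+u*s+[0,0,-4]))
hs=cv2.cvtColor(w["color"],cv2.COLOR_BGR2HSV); m=cv2.inRange(hs,(85,60,15),(100,255,255));k,L,st,c=cv2.connectedComponentsWithStats(m);print(st[1+st[1:,4].argmax()])
col=hs[150:330:3,256,:];print([(150+3*i,*c.tolist()) for i,c in enumerate(col)])
E
```

```text
orange [ 517.6 -308.7   90. ] len 81.1 yaw 9.8
white [ 517.2 -308.4   90. ] len 79.7 yaw -90.1
mouthx [ 517.5 -307.6   90. ] len 52.8 yaw -1.1
mouthy [ 517.6 -308.1   90. ] len 53.4 yaw -91.2
slot top [ 506.7 -275.4   90. ] [ 529.3 -275.8   90. ] bot [ 507.2 -341.2   90. ] [ 527.2 -341.6   90. ]
-30 [257.4 312. ] [257.4 281.9]
0 [257.3 261.3] [257.3 237.4]
30 [257.2 203.7] [257.2 187.9]
flange -36 [257.4 290.3]
flange 36 [257.2 177.3]
[ 197  174  121  137 8321]
[(150, 18, 30, 86), (153, 16, 49, 99), (156, 14, 54, 100), (159, 13, 57, 112), (162, 13, 55, 115), (165, 13, 53, 129), (168, 14, 55, 140), (171, 14, 55, 145), (174, 90, 108, 33), (177, 93, 179, 27), (180, 90, 200, 42), (183, 90, 199, 41), (186, 90, 190, 43), (189, 90, 179, 40), (192, 93, 233, 23), (195, 92, 204, 25), (198, 95, 213, 24), (201, 92, 179, 27), (204, 91, 178, 33), (207, 91, 191, 40), (210, 91, 188, 42), (213, 92, 178, 43), (216, 91, 178, 43), (219, 92, 184, 43), (222, 91, 164, 45), (225, 92, 184, 43), (228, 91, 184, 43), (231, 92, 190, 43), (234, 91, 203, 39), (237, 91, 194, 42), (240, 90, 166, 43), (243, 91, 190, 43), (246, 91, 187, 41), (249, 91, 166, 43), (252, 90, 176, 42), (255, 91, 178, 43), (258, 90, 172, 43), (261, 92, 205, 41), (264, 92, 180, 44), (267, 92, 172, 43), (270, 91, 180, 44), (273, 91, 199, 41), (276, 90, 180, 41), (279, 91, 182, 42), (282, 91, 182, 42), (285, 90, 180, 41), (288, 92, 170, 45), (291, 91, 166, 43), (294, 91, 191, 40), (297, 91, 176, 42), (300, 90, 191, 40), (303, 91, 179, 47), (306, 91, 183, 53), (309, 91, 180, 51), (312, 110, 9, 173), (315, 90, 3, 168), (318, 100, 5, 168), (321, 105, 3, 166), (324, 110, 5, 168), (327, 105, 7, 138)]
```

{"op": "drive_tool", "data": {"motion": [{"fingers": 0,"linear": [0.01,-0.001,0],"twist": -0.013},{"fingers": 0,"linear": [0.02,-0.001,0.01],"twist": 0},{"fingers": 0,"linear": [0.02,0,0.02],"twist": 0},{"fingers": 0,"linear": [0.01,0,0.02],"twist": 0},{"fingers": 0,"linear": [0.005,0,0.015],"twist": 0}]}}

```text
clock: 27.23
eef_pos: [517.1, -306.1, 168.9]
tool_rot: [-3.141, -0.002, 1.569]
force: [-0.5, -0.4, -1.7]
width: 10.7
gripper_force: 59.9
```

{"op": "drive_tool", "data": {"motion": [{"fingers": 0,"linear": [0,0,0.005],"twist": 0},{"fingers": 0,"linear": [0,0,0],"twist": 0},{"fingers": 0,"linear": [0,0,0],"twist": 0},{"fingers": 0,"linear": [0,0,0],"twist": 0},{"fingers": 0,"linear": [0,0,0],"twist": 0}]}}

```text
clock: 27.65
eef_pos: [517.7, -311.1, 165.7]
tool_rot: [3.14, 0.001, 1.564]
force: [1.3, 0.6, -1.0]
width: 10.9
gripper_force: 59.8
```

```bash
python3 plan.py 0 "517.5,-308.6,-,89.8,1"| sed 's/"fingers": 0.0, //g'; python3 - <<'E'
from h import *
from cell import cams
d=cams.get_image("scene");s=cams.get_image("side")
p=proj(d,[518,-308,130]).astype(int);q=proj(s,[518,-308,130]).astype(int)
cr=lambda i,c:cv2.resize(i["color"][c[1]-38:c[1]+38,c[0]-38:c[0]+38],None,fx=5,fy=5,interpolation=cv2.INTER_CUBIC)
cv2.imwrite("pics/p9.png",np.hstack([cr(d,p),cr(s,q)]))
E
```

```text
t 27.6 [ 517.7 -311.1  165.7] rpy [1.799e+02 1.000e-01 8.960e+01] F [ 1.3  0.6 -1. ] w 10.9 g 59.8 q [ 0.72  0.66 -0.35  1.71  0.29  0.82  0.22]
517.5,-308.6,-,89.8,1
[{"linear": [0.0025, -0.0002, -0.0], "twist": -0.003}]
```

View pics/p9.png

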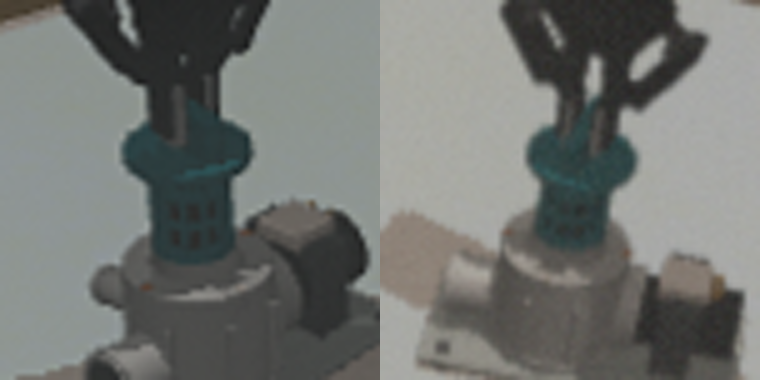

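{"op": "drive_tool", "data": {"motion": [{"fingers": 0,"linear": [0.0025,0,0],"twist": -0.003},{"fingers": 0,"linear": [0,0,0.004],"twist": 0},{"fingers": 0,"linear": [0,0,0.004],"twist": 0},{"fingers": 0,"linear": [0,0,0],"twist": 0},{"fingers": 0,"linear": [0,0,0],"twist": 0}]}}

```text
clock: 28.17
eef_pos: [516.7, -307.6, 156.1]
tool_rot: [-3.141, -0.0, 1.568]
force: [0.2, -0.5, -1.4]
width: 11.1
gripper_force: 59.8
```

```bash
python3 plan.py 0 "517.5,-308.6,-,89.8,1"| sed 's/"fingers": 0.0, //g'
```

```text
t 28.2 [ 516.7 -307.6  156.1] rpy [-179.9   -0.    89.8] F [ 0.2 -0.5 -1.4] w 11.1 g 59.8 q [ 0.71  0.67 -0.35  1.72  0.3   0.8   0.21]
517.5,-308.6,-,89.8,1
[{"linear": [-0.001, 0.0008, -0.0], "twist": 0.001}]
```

{"op": "drive_tool", "data": {"motion": [{"fingers": 0,"linear": [0,0,0],"twist": 0},{"fingers": 0,"linear": [0,0,0],"twist": 0},{"fingers": 0,"linear": [0,0,0],"twist": 0}]}}

```text
clock: 28.42
eef_pos: [517.2, -307.8, 156.7]
tool_rot: [3.141, 0.0, 1.568]
force: [-0.3, -0.8, -1.4]
width: 10.6
gripper_force: 59.8
```

{"op": "drive_tool", "data": {"motion": [{"fingers": 0,"linear": [0,0,0.003],"twist": 0},{"fingers": 0,"linear": [0,0,0],"twist": 0},{"fingers": 0,"linear": [0,0,0],"twist": 0}]}}

```text
clock: 28.67
eef_pos: [516.9, -307.7, 153.4]
tool_rot: [-3.141, -0.0, 1.568]
force: [0.6, 0.5, -1.2]
width: 10.5
gripper_force: 59.8
```

{"op": "drive_tool", "data": {"motion": [{"fingers": 0,"linear": [-0.0008,0.0004,0.003],"twist": 0},{"fingers": 0,"linear": [0,0,0.006],"twist": 0},{"fingers": 0,"linear": [0,0,0.006],"twist": 0},{"fingers": 0,"linear": [0,0,0.006],"twist": 0},{"fingers": 0,"linear": [0,0,0.006],"twist": 0}]}}

```text
clock: 29.08
eef_pos: [517.2, -308.4, 125.7]
tool_rot: [-3.141, -0.0, 1.568]
force: [-0.6, 0.6, -0.7]
width: 10.9
gripper_force: 59.8
```

{"op": "drive_tool", "data": {"motion": [{"fingers": 0,"linear": [0,0,0.004],"twist": 0},{"fingers": 0,"linear": [0,0,0.002],"twist": 0},{"fingers": 0,"linear": [0,0,0],"twist": 0},{"fingers": 0,"linear": [0,0,0],"twist": 0}]}}

```text
clock: 29.42
eef_pos: [517.5, -308.5, 120.5]
tool_rot: [3.142, -0.0, 1.568]
force: [-0.5, 0.2, -1.0]
width: 10.8
gripper_force: 59.8
```

No contact. On into the slots.

{"op": "drive_tool", "data": {"motion": [{"fingers": 0,"linear": [0,0,0.003],"twist": 0},{"fingers": 0,"linear": [0,0,0.003],"twist": 0},{"fingers": 0,"linear": [0,0,0.003],"twist": 0},{"fingers": 0,"linear": [0,0,0],"twist": 0},{"fingers": 0,"linear": [0,0,0],"twist": 0}]}}

```text
clock: 29.83
eef_pos: [517.3, -308.4, 111.4]
tool_rot: [-3.141, -0.0, 1.568]
force: [0.4, -0.2, -0.9]
width: 10.6
gripper_force: 59.8
```

Lugs are below the rim (z 111 < 116) without force.

{"op": "drive_tool", "data": {"motion": [{"fingers": 0,"linear": [0,0,0.003],"twist": 0},{"fingers": 0,"linear": [0,0,0.003],"twist": 0},{"fingers": 0,"linear": [0,0,0.002],"twist": 0},{"fingers": 0,"linear": [0,0,0],"twist": 0},{"fingers": 0,"linear": [0,0,0],"twist": 0}]}}

```text
clock: 30.25
eef_pos: [517.4, -308.4, 103.4]
tool_rot: [-3.141, -0.0, 1.568]
force: [0.3, 0.5, -0.8]
width: 10.7
gripper_force: 59.8
```

{"op": "drive_tool", "data": {"motion": [{"fingers": 0,"linear": [0,0,0.001],"twist": 0},{"fingers": 0,"linear": [0,0,0.001],"twist": 0},{"fingers": 0,"linear": [0,0,0],"twist": 0}]}}

```text
clock: 30.5
eef_pos: [517.6, -308.6, 102.1]
tool_rot: [3.141, 0.0, 1.568]
force: [-1.5, -0.3, 3.6]
width: 10.6
gripper_force: 60.3
```

{"op": "drive_tool", "data": {"motion": [{"fingers": 0,"linear": [0,0,0.0005],"twist": 0.06},{"fingers": 0,"linear": [0,0,0],"twist": 0.08},{"fingers": 0,"linear": [0,0,0],"twist": 0.08},{"fingers": 0,"linear": [0,0,0],"twist": 0.08},{"fingers": 0,"linear": [0,0,0],"twist": 0.08}]}}

```text
clock: 30.92
eef_pos: [518.5, -308.8, 102.1]
tool_rot: [3.139, 0.0, 1.184]
force: [0.1, 0.1, 3.2]
width: 10.5
gripper_force: 60.6
```

{"op": "drive_tool", "data": {"motion": [{"fingers": 0,"linear": [0,0,0],"twist": 0.08},{"fingers": 0,"linear": [0,0,0],"twist": 0.08},{"fingers": 0,"linear": [0,0,0],"twist": 0.08},{"fingers": 0,"linear": [0,0,0],"twist": 0.08},{"fingers": 0,"linear": [0,0,0],"twist": 0.08}]}}

```text
clock: 31.33
eef_pos: [518.6, -308.8, 102.1]
tool_rot: [3.139, -0.001, 0.784]
force: [0.4, -1.2, 3.4]
width: 10.7
gripper_force: 60.7
```

```bash
python3 plan.py 0 "517.5,-308.6,-,9.8,8"| sed 's/"fingers": 0.0, //g'
```

```text
t 31.3 [ 518.6 -308.8  102.1] rpy [ 1.799e+02 -1.000e-01  4.490e+01] F [ 0.4 -1.2  3.4] w 10.7 g 60.7 q [ 0.55  0.72 -0.1   1.76  0.11  0.66 -0.4 ]
517.5,-308.6,-,9.8,8
[{"linear": [-0.0, -0.0, -0.0], "twist": 0.08}, {"linear": [-0.0, -0.0, -0.0], "twist": 0.08}, {"linear": [-0.0, -0.0, -0.0], "twist": 0.08}, {"linear": [-0.0, -0.0, -0.0], "twist": 0.08}, {"linear": [-0.0, -0.0, -0.0], "twist": 0.07}]
[{"linear": [-0.0, -0.0, -0.0], "twist": 0.07}, {"linear": [-0.0, -0.0, -0.0], "twist": 0.08}, {"linear": [-0.001, -0.0004, -0.0], "twist": 0.073}]
```

{"op": "drive_tool", "data": {"motion": [{"fingers": 0,"linear": [0,0,0],"twist": 0.08},{"fingers": 0,"linear": [0,0,0],"twist": 0.08},{"fingers": 0,"linear": [0,0,0],"twist": 0.08},{"fingers": 0,"linear": [0,0,0],"twist": 0.08},{"fingers": 0,"linear": [0,0,0],"twist": 0.08}]}}

```text
clock: 31.75
eef_pos: [518.6, -308.8, 102.1]
tool_rot: [3.14, -0.002, 0.384]
force: [-0.3, -0.8, 3.9]
width: 10.9
gripper_force: 60.6
```

{"op": "drive_tool", "data": {"motion": [{"fingers": 0,"linear": [0,0,0],"twist": 0.08},{"fingers": 0,"linear": [0,0,0],"twist": 0.08},{"fingers": 0,"linear": [0,0,0],"twist": 0.06},{"fingers": 0,"linear": [0,0,0],"twist": 0.03},{"fingers": 0,"linear": [0,0,0],"twist": 0.02}]}}

```text
clock: 32.17
eef_pos: [518.6, -308.8, 102.1]
tool_rot: [3.14, -0.002, 0.118]
force: [-0.1, 0.7, 6.2]
width: 10.6
gripper_force: 60.9
```

```bash
python3 plan.py 0 ; python3 -c "
from cell import monitor;print(monitor.read_state()['torque'])"
```

```text
t 32.2 [ 518.6 -308.8  102.1] rpy [ 1.799e+02 -1.000e-01  6.700e+00] F [-0.1  0.7  6.2] w 10.6 g 60.9 q [ 0.44  0.73  0.08  1.77 -0.09  0.65 -0.88]
[0.01986006 0.06979757 0.14300119]
```

{"op": "drive_tool", "data": {"motion": [{"fingers": 0,"linear": [0,0,0],"twist": 0.03},{"fingers": 0,"linear": [0,0,0],"twist": 0.03},{"fingers": 0,"linear": [0,0,0],"twist": 0.02},{"fingers": 0,"linear": [0,0,0],"twist": 0},{"fingers": 0,"linear": [0,0,0],"twist": 0}]}}

```text
clock: 32.58
eef_pos: [518.8, -307.9, 102.1]
tool_rot: [3.141, -0.002, 0.041]
force: [0.1, 1.5, 6.5]
width: 10.8
gripper_force: 61.2
```

```bash
python3 plan.py 0 ; python3 -c "
from cell import monitor;print(monitor.read_state()['torque'])"
```

```text
t 32.6 [ 518.8 -307.9  102.1] rpy [ 1.8e+02 -1.0e-01  2.4e+00] F [0.1 1.5 6.5] w 10.8 g 61.2 q [ 0.43  0.73  0.1   1.77 -0.12  0.65 -0.94]
[0.30143589 0.08216124 0.47084398]
```

{"op": "drive_tool", "data": {"motion": [{"fingers": 0,"linear": [0,0,0],"twist": -0.03},{"fingers": 0.4,"linear": [0,0,0],"twist": 0},{"fingers": 0.4,"linear": [0,0,0],"twist": 0},{"fingers": 0.4,"linear": [0,0,0],"twist": 0},{"fingers": 0.4,"linear": [0,0,0],"twist": 0}]}}

```text
clock: 33.0
eef_pos: [517.2, -308.5, 100.8]
tool_rot: [-3.141, 0.0, 0.067]
force: [-0.5, -0.1, -0.5]
width: 34.0
gripper_force: 0.0
```

{"op": "drive_tool", "data": {"motion": [{"fingers": 0.4,"linear": [0,0,-0.01],"twist": 0},{"fingers": 0.4,"linear": [0,0,-0.03],"twist": 0},{"fingers": 0.4,"linear": [0,0,-0.04],"twist": 0},{"fingers": 0.4,"linear": [0,0,-0.04],"twist": 0},{"fingers": 0.4,"linear": [0,0,-0.04],"twist": 0}]}}

```text
clock: 33.42
eef_pos: [517.0, -308.4, 263.5]
tool_rot: [3.142, 0.0, 0.067]
force: [0.9, -0.2, 0.2]
width: 34.4
gripper_force: 0.0
```

{"op": "drive_tool", "data": {"motion": [{"fingers": 0.7,"linear": [-0.03,0,0],"twist": 0},{"fingers": 0.7,"linear": [-0.02,0,0],"twist": 0},{"fingers": 0.7,"linear": [0,0,0],"twist": 0},{"fingers": 0.7,"linear": [0,0,0],"twist": 0},{"fingers": 0.7,"linear": [0,0,0],"twist": 0}]}}

```text
clock: 33.83
eef_pos: [468.3, -311.7, 261.6]
tool_rot: [3.141, -0.001, 0.068]
force: [0.5, 0.4, -0.3]
width: 60.0
gripper_force: 0.0
```

```bash
python3 plan.py 0.7 "-,-,290,-,1" "430,304,290,145,28" | sed 's/"fingers": 0.7, //g'; python3 - <<'E'
from h import *
from cell import cams
np.set_printoptions(precision=1,suppress=True)
d=cams.get_image("wrist");np.savez("w10.npz",**d);s=cams.get_image("side")
p=proj(d,[517.5,-308.3,110]);print(p)
x0,y0=[int(max(v-50,0)) for v in p]
c=cv2.resize(d["color"][y0:y0+100,x0:x0+100],None,fx=3,fy=3,interpolation=cv2.INTER_CUBIC)
cv2.imwrite("pics/w10.png",np.hstack([c,cv2.copyMakeBorder(s["color"][84:384,100:400],0,0,0,0,0)]))
print("origin",x0,y0)
m=cv2.inRange(cv2.cvtColor(d["color"],cv2.COLOR_BGR2HSV),(85,60,15),(100,255,255));k,L,st,cc=cv2.connectedComponentsWithStats(m);j=1+st[1:,4].argmax();print(st[j],cc[j],plane(d,*cc[j],100))
E
```

```text
t 33.8 [ 468.3 -311.7  261.6] rpy [ 1.8e+02 -1.0e-01  3.9e+00] F [ 0.5  0.4 -0.3] w 60.0 g 0.0 q [ 0.45  0.47  0.13  1.73 -0.07  0.94 -0.89]
-,-,290,-,1
[{"linear": [0.0, 0.0, -0.0284], "twist": 0.0}]
430,304,290,145,28
[{"linear": [0.0, -0.022, -0.0], "twist": -0.09}, {"linear": [0.002, -0.022, -0.0], "twist": -0.09}, {"linear": [0.004, -0.022, -0.0], "twist": -0.09}, {"linear": [0.006, -0.021, -0.0], "twist": -0.09}, {"linear": [0.008, -0.021, -0.0], "twist": -0.09}]
[{"linear": [0.01, -0.02, -0.0], "twist": -0.09}, {"linear": [0.011, -0.019, -0.0], "twist": -0.09}, {"linear": [0.013, -0.018, -0.0], "twist": -0.09}, {"linear": [0.015, -0.016, -0.0], "twist": -0.09}, {"linear": [0.016, -0.015, -0.0], "twist": -0.09}]
[{"linear": [0.017, -0.014, -0.0], "twist": -0.09}, {"linear": [0.018, -0.012, -0.0], "twist": -0.09}, {"linear": [0.02, -0.01, -0.0], "twist": -0.09}, {"linear": [0.02, -0.008, -0.0], "twist": -0.09}, {"linear": [0.021, -0.007, -0.0], "twist": -0.09}]
[{"linear": [0.022, -0.005, -0.0], "twist": -0.09}, {"linear": [0.022, -0.003, -0.0], "twist": -0.08}, {"linear": [0.022, -0.001, -0.0], "twist": -0.09}, {"linear": [0.022, 0.001, -0.0], "twist": -0.08}, {"linear": [0.022, 0.003, -0.0], "twist": -0.09}]
[{"linear": [0.021, 0.005, -0.0], "twist": -0.08}, {"linear": [0.021, 0.006, -0.0], "twist": -0.09}, {"linear": [0.02, 0.008, -0.0], "twist": -0.08}, {"linear": [0.02, 0.01, -0.0], "twist": -0.09}, {"linear": [0.018, 0.012, -0.0], "twist": -0.09}]
[{"linear": [0.018, 0.013, -0.0], "twist": -0.08}, {"linear": [0.016, 0.015, -0.0], "twist": -0.09}, {"linear": [0.0151, 0.0161, -0.0], "twist": -0.083}]
[256.4 130.9]
origin 206 80
[ 224   94   66   67 3442] [256.9 127.3] [ 520.5 -308.6  100. ]
```

View pics/w10.png

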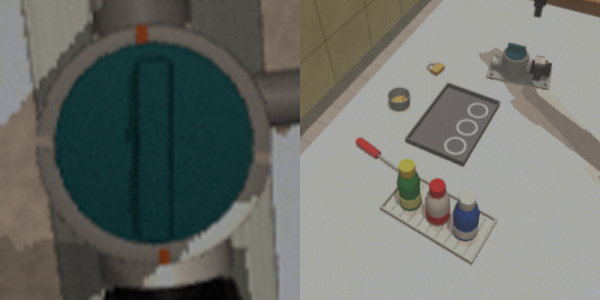

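{"op": "drive_tool", "data": {"motion": [{"fingers": 0.7,"linear": [0,-0.022,0],"twist": -0.09},{"fingers": 0.7,"linear": [0.002,-0.022,0],"twist": -0.09},{"fingers": 0.7,"linear": [0.004,-0.022,0],"twist": -0.09},{"fingers": 0.7,"linear": [0.006,-0.021,0],"twist": -0.09},{"fingers": 0.7,"linear": [0.008,-0.021,0],"twist": -0.09}]}}

```text
clock: 34.35
eef_pos: [460.9, -200.0, 260.8]
tool_rot: [-3.141, -0.0, 0.523]
force: [0.0, 0.4, 0.0]
width: 59.9
gripper_force: 0.0
```

{"op": "drive_tool", "data": {"motion": [{"fingers": 0.7,"linear": [0.01,-0.02,0],"twist": -0.09},{"fingers": 0.7,"linear": [0.011,-0.019,0],"twist": -0.09},{"fingers": 0.7,"linear": [0.013,-0.018,0],"twist": -0.09},{"fingers": 0.7,"linear": [0.015,-0.016,0],"twist": -0.09},{"fingers": 0.7,"linear": [0.016,-0.015,0],"twist": -0.09}]}}

```text
clock: 34.77
eef_pos: [454.2, -89.6, 260.9]
tool_rot: [-3.141, -0.0, 0.973]
force: [-0.2, 0.5, 0.0]
width: 59.9
gripper_force: 0.0
```

{"op": "drive_tool", "data": {"motion": [{"fingers": 0.7,"linear": [0.017,-0.014,0],"twist": -0.09},{"fingers": 0.7,"linear": [0.018,-0.012,0],"twist": -0.09},{"fingers": 0.7,"linear": [0.02,-0.01,0],"twist": -0.09},{"fingers": 0.7,"linear": [0.02,-0.008,0],"twist": -0.09},{"fingers": 0.7,"linear": [0.021,-0.007,0],"twist": -0.09}]}}

```text
clock: 35.18
eef_pos: [447.0, 19.9, 261.0]
tool_rot: [3.142, -0.0, 1.423]
force: [-0.1, 0.3, 0.4]
width: 59.6
gripper_force: 0.0
```

{"op": "drive_tool", "data": {"motion": [{"fingers": 0.7,"linear": [0.022,-0.005,0],"twist": -0.09},{"fingers": 0.7,"linear": [0.022,-0.003,0],"twist": -0.08},{"fingers": 0.7,"linear": [0.022,-0.001,0],"twist": -0.09},{"fingers": 0.7,"linear": [0.022,0.001,0],"twist": -0.08},{"fingers": 0.7,"linear": [0.022,0.003,0],"twist": -0.09}]}}

```text
clock: 35.6
eef_pos: [439.6, 130.8, 261.0]
tool_rot: [-3.142, -0.001, 1.852]
force: [0.1, -0.3, 0.4]
width: 59.9
gripper_force: 0.0
```

{"op": "drive_tool", "data": {"motion": [{"fingers": 0.7,"linear": [0.021,0.005,0],"twist": -0.08},{"fingers": 0.7,"linear": [0.021,0.006,0],"twist": -0.09},{"fingers": 0.7,"linear": [0.02,0.008,0],"twist": -0.08},{"fingers": 0.7,"linear": [0.02,0.01,0],"twist": -0.09},{"fingers": 0.7,"linear": [0.018,0.012,0],"twist": -0.09}]}}

```text
clock: 36.02
eef_pos: [433.2, 239.7, 260.9]
tool_rot: [3.142, -0.001, 2.283]
force: [0.9, 0.7, 0.1]
width: 59.9
gripper_force: 0.0
```

{"op": "drive_tool", "data": {"motion": [{"fingers": 0.7,"linear": [0.018,0.013,0],"twist": -0.08},{"fingers": 0.7,"linear": [0.016,0.015,0],"twist": -0.09},{"fingers": 0.7,"linear": [0.015,0.016,0],"twist": -0.08},{"fingers": 0.7,"linear": [0,0,0],"twist": 0},{"fingers": 0.7,"linear": [0,0,0],"twist": 0}]}}

```text
clock: 36.43
eef_pos: [429.0, 305.5, 260.7]
tool_rot: [3.142, -0.001, 2.53]
force: [-0.3, -0.2, -0.7]
width: 59.5
gripper_force: 0.0
```

{"op": "drive_tool", "data": {"motion": [{"fingers": 0.7,"linear": [0,0,0],"twist": 0},{"fingers": 0.7,"linear": [0,0,0],"twist": 0}]}}

```text
clock: 36.6
eef_pos: [429.7, 302.7, 260.8]
tool_rot: [-3.14, 0.0, 2.526]
force: [0.7, 0.2, 0.1]
width: 59.4
gripper_force: 0.0
```

```bash
python3 plan.py 0.7 "428.2,305.5,210,145,3" | sed 's/"fingers": 0.7, //g'
```

```text
t 36.6 [429.7 302.7 260.8] rpy [-179.9    0.   144.7] F [0.7 0.2 0.1] w 59.4 g 0.0 q [-0.26  0.47 -0.6   1.81  0.32  0.96 -0.03]
428.2,305.5,210,145,3
[{"linear": [0.001, 0.0, 0.017], "twist": -0.002}, {"linear": [0.001, 0.001, 0.017], "twist": -0.001}, {"linear": [0.0009, 0.0004, 0.0168], "twist": -0.002}]
```

{"op": "drive_tool", "data": {"motion": [{"fingers": 0.7,"linear": [0.001,0.001,0.02],"twist": -0.005},{"fingers": 0.7,"linear": [0.001,0,0.027],"twist": 0},{"fingers": 0.7,"linear": [0.001,0,0.027],"twist": 0},{"fingers": 0.7,"linear": [0,0,0.025],"twist": 0},{"fingers": 0.7,"linear": [0,0,0.02],"twist": 0}]}}

```text
clock: 37.02
eef_pos: [427.6, 304.6, 140.5]
tool_rot: [-3.14, 0.0, 2.531]
force: [0.5, -0.3, -0.4]
width: 59.7
gripper_force: 0.0
```

{"op": "drive_tool", "data": {"motion": [{"fingers": 0.7,"linear": [0,0,0.01],"twist": 0},{"fingers": 0.7,"linear": [0,0,0.004],"twist": 0},{"fingers": 0.7,"linear": [0,0,0],"twist": 0},{"fingers": 0.7,"linear": [0,0,0],"twist": 0},{"fingers": 0.7,"linear": [0,0,0],"twist": 0}]}}

```text
clock: 37.43
eef_pos: [428.4, 306.8, 129.3]
tool_rot: [3.139, 0.001, 2.532]
force: [0.1, -1.0, 0.3]
width: 60.0
gripper_force: 0.0
```

{"op": "drive_tool", "data": {"motion": [{"fingers": 0,"linear": [0,0,0],"twist": 0},{"fingers": 0,"linear": [0,0,0],"twist": 0},{"fingers": 0,"linear": [0,0,0],"twist": 0},{"fingers": 0,"linear": [0,0,0],"twist": 0},{"fingers": 0,"linear": [0,0,0],"twist": 0}]}}

```text
clock: 37.85
eef_pos: [427.8, 306.2, 129.2]
tool_rot: [3.141, 0.001, 2.533]
force: [-1.1, -1.4, 5.9]
width: 36.6
gripper_force: 59.3
```

{"op": "drive_tool", "data": {"motion": [{"fingers": 0,"linear": [0,0,-0.02],"twist": 0},{"fingers": 0,"linear": [0,0,-0.035],"twist": 0},{"fingers": 0,"linear": [0,0,-0.04],"twist": 0},{"fingers": 0,"linear": [0,0,-0.04],"twist": 0},{"fingers": 0,"linear": [0,0,-0.035],"twist": 0}]}}

```text
clock: 38.27
eef_pos: [427.0, 306.1, 300.3]
tool_rot: [3.141, -0.0, 2.533]
force: [1.7, 0.3, -5.5]
width: 36.6
gripper_force: 61.9
```

{"op": "drive_tool", "data": {"motion": [{"fingers": 0,"linear": [0,0,-0.02],"twist": 0},{"fingers": 0,"linear": [0,0,0],"twist": 0},{"fingers": 0,"linear": [0,0,0],"twist": 0}]}}

```text
clock: 38.52
eef_pos: [427.5, 305.9, 318.2]
tool_rot: [3.141, 0.001, 2.532]
force: [-0.1, -0.3, -6.6]
width: 36.2
gripper_force: 62.0
```

```bash
python3 plan.py 0 "560.3,-86.4,314,90,16" | sed 's/"fingers": 0.0, //g'
```

```text
t 38.5 [427.5 305.9 318.2] rpy [180.    0.  145.1] F [-0.1 -0.3 -6.6] w 36.2 g 62.0 q [-0.24  0.41 -0.63  1.73  0.27  1.09  0.01]
560.3,-86.4,314,90,16
[{"linear": [-0.021, -0.015, 0.0], "twist": 0.06}, {"linear": [-0.022, -0.014, 0.0], "twist": 0.06}, {"linear": [-0.022, -0.013, 0.0], "twist": 0.06}, {"linear": [-0.023, -0.011, 0.0], "twist": 0.06}, {"linear": [-0.024, -0.01, 0.0], "twist": 0.06}]
[{"linear": [-0.024, -0.009, 0.0], "twist": 0.06}, {"linear": [-0.025, -0.007, 0.0], "twist": 0.06}, {"linear": [-0.025, -0.006, 0.0], "twist": 0.06}, {"linear": [-0.026, -0.004, 0.0], "twist": 0.06}, {"linear": [-0.026, -0.002, 0.001], "twist": 0.06}]
[{"linear": [-0.026, -0.001, 0.0], "twist": 0.06}, {"linear": [-0.026, 0.001, 0.001], "twist": 0.06}, {"linear": [-0.026, 0.002, 0.001], "twist": 0.06}, {"linear": [-0.026, 0.004, 0.0], "twist": 0.06}, {"linear": [-0.025, 0.005, 0.001], "twist": 0.06}]
[{"linear": [-0.0248, 0.0068, 0.0002], "twist": 0.062}]
```

{"op": "drive_tool", "data": {"motion": [{"fingers": 0,"linear": [-0.01,-0.007,0],"twist": 0.03},{"fingers": 0,"linear": [-0.011,-0.008,0],"twist": 0.03},{"fingers": 0,"linear": [-0.022,-0.014,0],"twist": 0.06},{"fingers": 0,"linear": [-0.022,-0.013,0],"twist": 0.06},{"fingers": 0,"linear": [-0.023,-0.011,0],"twist": 0.06}]}}

```text
clock: 38.93
eef_pos: [460.2, 205.2, 316.1]
tool_rot: [-3.137, -0.0, 2.287]
force: [0.2, 0.2, -3.9]
width: 36.7
gripper_force: 61.8
```

{"op": "drive_tool", "data": {"motion": [{"fingers": 0,"linear": [-0.024,-0.01,0],"twist": 0.06},{"fingers": 0,"linear": [-0.024,-0.009,0],"twist": 0.06},{"fingers": 0,"linear": [-0.025,-0.007,0],"twist": 0.06},{"fingers": 0,"linear": [-0.025,-0.006,0],"twist": 0.06},{"fingers": 0,"linear": [-0.026,-0.004,0],"twist": 0.06}]}}

```text
clock: 39.35
eef_pos: [500.2, 82.1, 316.2]
tool_rot: [-3.137, -0.0, 1.986]
force: [-0.1, -0.5, -6.1]
width: 36.2
gripper_force: 61.7
```

{"op": "drive_tool", "data": {"motion": [{"fingers": 0,"linear": [-0.026,-0.002,0],"twist": 0.06},{"fingers": 0,"linear": [-0.026,-0.001,0],"twist": 0.06},{"fingers": 0,"linear": [-0.026,0.001,0],"twist": 0.06},{"fingers": 0,"linear": [-0.026,0.002,0],"twist": 0.06},{"fingers": 0,"linear": [-0.026,0.004,0],"twist": 0.06}]}}

```text
clock: 39.77
eef_pos: [542.3, -41.0, 316.0]
tool_rot: [-3.137, 0.0, 1.686]
force: [-0.3, -0.6, -4.9]
width: 36.6
gripper_force: 61.7
```

{"op": "drive_tool", "data": {"motion": [{"fingers": 0,"linear": [-0.025,0.005,0],"twist": 0.06},{"fingers": 0,"linear": [-0.015,0.004,0],"twist": 0.04},{"fingers": 0,"linear": [-0.01,0.003,0],"twist": 0.02},{"fingers": 0,"linear": [0,0,0],"twist": 0},{"fingers": 0,"linear": [0,0,0],"twist": 0}]}}

```text
clock: 40.18
eef_pos: [559.2, -85.8, 317.3]
tool_rot: [-3.14, -0.001, 1.573]
force: [-0.4, 0.4, -4.3]
width: 36.2
gripper_force: 61.8
```

{"op": "drive_tool", "data": {"motion": [{"fingers": 0,"linear": [0,0,0],"twist": 0},{"fingers": 0,"linear": [0,0,0],"twist": 0},{"fingers": 0,"linear": [0,0,0],"twist": 0}]}}

```text
clock: 40.43
eef_pos: [559.8, -84.9, 318.3]
tool_rot: [3.141, -0.001, 1.575]
force: [0.9, -0.3, -4.5]
width: 36.5
gripper_force: 61.8
```

```bash
python3 plan.py 0 "560.3,-86.4,150,90,5" | sed 's/"fingers": 0.0, //g'
```

```text
t 40.4 [559.8 -84.9 318.3] rpy [180.   -0.   90.3] F [ 0.9 -0.3 -4.5] w 36.5 g 61.8 q [ 0.3   0.43 -0.3   1.63  0.14  1.1  -0.03]
560.3,-86.4,150,90,5
[{"linear": [-0.0, 0.0, 0.034], "twist": 0.001}, {"linear": [-0.0, 0.0, 0.034], "twist": 0.001}, {"linear": [-0.0, 0.0, 0.033], "twist": 0.001}, {"linear": [-0.001, 0.0, 0.034], "twist": 0.001}, {"linear": [-0.0005, 0.0005, 0.0333], "twist": 0.001}]
```

Down 187 mm to about 131.

{"op": "drive_tool", "data": {"motion": [{"fingers": 0,"linear": [0,0,0.015],"twist": 0},{"fingers": 0,"linear": [-0.001,0.0005,0.03],"twist": 0.004},{"fingers": 0,"linear": [0,0,0.035],"twist": 0},{"fingers": 0,"linear": [0,0,0.035],"twist": 0},{"fingers": 0,"linear": [0,0,0.03],"twist": 0}]}}

```text
clock: 40.85
eef_pos: [559.9, -86.6, 171.6]
tool_rot: [-3.141, -0.0, 1.57]
force: [0.6, -0.3, -5.2]
width: 36.5
gripper_force: 61.8
```

{"op": "drive_tool", "data": {"motion": [{"fingers": 0,"linear": [0,0,0.02],"twist": 0},{"fingers": 0,"linear": [0,0,0.012],"twist": 0},{"fingers": 0,"linear": [0,0,0.007],"twist": 0},{"fingers": 0,"linear": [0,0,0.002],"twist": 0},{"fingers": 0,"linear": [0,0,0],"twist": 0}]}}

```text
clock: 41.27
eef_pos: [560.8, -87.0, 132.3]
tool_rot: [3.141, -0.0, 1.569]
force: [-0.2, 0.3, -4.7]
width: 36.1
gripper_force: 61.6
```

{"op": "drive_tool", "data": {"motion": [{"fingers": 0,"linear": [0,0,0],"twist": 0},{"fingers": 0,"linear": [0,0,0.001],"twist": 0},{"fingers": 0,"linear": [0,0,0],"twist": 0}]}}

```text
clock: 41.52
eef_pos: [561.1, -87.5, 132.0]
tool_rot: [3.14, 0.0, 1.569]
force: [0.1, -0.0, -4.0]
width: 36.7
gripper_force: 61.6
```

{"op": "drive_tool", "data": {"motion": [{"fingers": 0,"linear": [0.001,-0.0005,0.0015],"twist": 0},{"fingers": 0,"linear": [0,0,0.001],"twist": 0},{"fingers": 0,"linear": [0,0,0],"twist": 0}]}}

```text
clock: 41.77
eef_pos: [560.2, -86.3, 129.3]
tool_rot: [3.141, 0.0, 1.569]
force: [-0.6, 0.1, 0.4]
width: 36.3
gripper_force: 62.3
```

Bottle weight is off; release and go up, then to red.

{"op": "drive_tool", "data": {"motion": [{"fingers": 0.7,"linear": [0,0,0],"twist": 0},{"fingers": 0.7,"linear": [0,0,0],"twist": 0},{"fingers": 0.7,"linear": [0,0,0],"twist": 0},{"fingers": 0.7,"linear": [0,0,0],"twist": 0},{"fingers": 0.7,"linear": [0,0,-0.015],"twist": 0}]}}

```text
clock: 42.18
eef_pos: [558.2, -86.4, 141.7]
tool_rot: [-3.137, -0.001, 1.569]
force: [0.2, 0.2, 0.4]
width: 60.1
gripper_force: 0.0
```

{"op": "drive_tool", "data": {"motion": [{"fingers": 0.7,"linear": [0,0,-0.035],"twist": 0},{"fingers": 0.7,"linear": [0,0,-0.04],"twist": 0},{"fingers": 0.7,"linear": [0,0,-0.035],"twist": 0},{"fingers": 0.7,"linear": [0,0,0],"twist": 0}]}}

```text
clock: 42.52
eef_pos: [564.5, -86.5, 260.8]
tool_rot: [3.128, 0.001, 1.569]
force: [1.6, 0.8, -0.6]
width: 59.8
gripper_force: 0.0
```

```bash
python3 plan.py 0.7 "507.6,300.2,250,145,15" | sed 's/"fingers": 0.7, //g'
```

```text
t 42.5 [564.5 -86.5 260.8] rpy [1.792e+02 1.000e-01 8.990e+01] F [ 1.6  0.8 -0.6] w 59.8 g 0.0 q [ 0.3   0.49 -0.29  1.71  0.17  0.95 -0.06]
507.6,300.2,250,145,15
[{"linear": [0.026, -0.004, 0.001], "twist": -0.06}, {"linear": [0.026, -0.002, 0.001], "twist": -0.06}, {"linear": [0.026, -0.001, 0.001], "twist": -0.06}, {"linear": [0.026, 0.001, 0.001], "twist": -0.06}, {"linear": [0.026, 0.002, 0.001], "twist": -0.07}]
[{"linear": [0.026, 0.004, 0.001], "twist": -0.06}, {"linear": [0.025, 0.006, 0.0], "twist": -0.07}, {"linear": [0.025, 0.008, 0.001], "twist": -0.06}, {"linear": [0.024, 0.009, 0.0], "twist": -0.07}, {"linear": [0.024, 0.011, 0.001], "twist": -0.06}]
[{"linear": [0.023, 0.012, 0.001], "twist": -0.07}, {"linear": [0.022, 0.014, 0.0], "twist": -0.07}, {"linear": [0.021, 0.015, 0.001], "twist": -0.06}, {"linear": [0.021, 0.016, 0.0], "twist": -0.07}, {"linear": [0.0191, 0.0175, 0.0008], "twist": -0.062}]
```

{"op": "drive_tool", "data": {"motion": [{"fingers": 0.7,"linear": [0.026,-0.004,0.001],"twist": -0.06},{"fingers": 0.7,"linear": [0.026,-0.002,0.001],"twist": -0.06},{"fingers": 0.7,"linear": [0.026,-0.001,0.001],"twist": -0.06},{"fingers": 0.7,"linear": [0.026,0.001,0.001],"twist": -0.06},{"fingers": 0.7,"linear": [0.026,0.002,0.001],"twist": -0.07}]}}

```text
clock: 42.93
eef_pos: [540.5, 43.7, 248.6]
tool_rot: [3.141, 0.0, 1.881]
force: [0.0, 0.3, -0.2]
width: 60.1
gripper_force: 0.0
```

{"op": "drive_tool", "data": {"motion": [{"fingers": 0.7,"linear": [0.026,0.004,0.001],"twist": -0.06},{"fingers": 0.7,"linear": [0.025,0.006,0],"twist": -0.07},{"fingers": 0.7,"linear": [0.025,0.008,0.001],"twist": -0.06},{"fingers": 0.7,"linear": [0.024,0.009,0],"twist": -0.07},{"fingers": 0.7,"linear": [0.024,0.011,0.001],"twist": -0.06}]}}

```text
clock: 43.35
eef_pos: [522.5, 172.7, 245.6]
tool_rot: [3.141, 0.0, 2.202]
force: [0.9, 0.1, -0.3]
width: 60.1
gripper_force: 0.0
```

{"op": "drive_tool", "data": {"motion": [{"fingers": 0.7,"linear": [0.023,0.012,0.001],"twist": -0.07},{"fingers": 0.7,"linear": [0.022,0.014,0],"twist": -0.07},{"fingers": 0.7,"linear": [0.021,0.015,0.001],"twist": -0.06},{"fingers": 0.7,"linear": [0.021,0.016,0],"twist": -0.07},{"fingers": 0.7,"linear": [0.019,0.018,0.001],"twist": -0.06}]}}

```text
clock: 43.77
eef_pos: [503.0, 301.8, 242.6]
tool_rot: [3.141, 0.0, 2.532]
force: [-0.1, 0.3, 0.4]
width: 59.8
gripper_force: 0.0
```

{"op": "drive_tool", "data": {"motion": [{"fingers": 0.7,"linear": [0,0,0],"twist": 0},{"fingers": 0.7,"linear": [0,0,0],"twist": 0},{"fingers": 0.7,"linear": [0,0,0],"twist": 0},{"fingers": 0.7,"linear": [0,0,0],"twist": 0},{"fingers": 0.7,"linear": [0,0,0],"twist": 0}]}}

```text
clock: 44.18
eef_pos: [503.9, 299.1, 242.6]
tool_rot: [-3.141, 0.001, 2.526]
force: [-0.2, -0.7, -0.1]
width: 59.9
gripper_force: 0.0
```

```bash
python3 plan.py 0.7 "507.6,300.2,119,145,5" | sed 's/"fingers": 0.7, //g'
```

```text
t 44.2 [503.9 299.1 242.6] rpy [-180.     0.   144.7] F [-0.2 -0.7 -0.1] w 59.9 g 0.0 q [-0.23  0.57 -0.56  1.68  0.35  0.99  0.04]
507.6,300.2,119,145,5
[{"linear": [-0.0, 0.001, 0.025], "twist": -0.001}, {"linear": [-0.001, 0.0, 0.025], "twist": -0.001}, {"linear": [-0.0, 0.001, 0.024], "twist": -0.001}, {"linear": [-0.001, 0.0, 0.025], "twist": -0.001}, {"linear": [-0.0003, 0.001, 0.0246], "twist": -0.0}]
```

{"op": "drive_tool", "data": {"motion": [{"fingers": 0.7,"linear": [-0.001,0.001,0.02],"twist": -0.005},{"fingers": 0.7,"linear": [-0.001,0.001,0.025],"twist": 0},{"fingers": 0.7,"linear": [0,0.001,0.025],"twist": 0},{"fingers": 0.7,"linear": [0,0,0.022],"twist": 0},{"fingers": 0.7,"linear": [0,0,0.017],"twist": 0}]}}

```text
clock: 44.6
eef_pos: [506.7, 300.2, 131.9]
tool_rot: [-3.14, -0.0, 2.532]
force: [0.4, 0.9, 0.7]
width: 59.8
gripper_force: 0.0
```

{"op": "drive_tool", "data": {"motion": [{"fingers": 0.7,"linear": [0,0,0.01],"twist": 0},{"fingers": 0.7,"linear": [0,0,0.005],"twist": 0},{"fingers": 0.7,"linear": [0,0,0],"twist": 0},{"fingers": 0.7,"linear": [0,0,0],"twist": 0},{"fingers": 0.7,"linear": [0,0,0],"twist": 0}]}}

```text
clock: 45.02
eef_pos: [507.5, 302.4, 119.8]
tool_rot: [3.14, 0.001, 2.533]
force: [0.0, 1.1, -0.6]
width: 59.5
gripper_force: 0.0
```

{"op": "drive_tool", "data": {"motion": [{"fingers": 0,"linear": [0,0,0],"twist": 0},{"fingers": 0,"linear": [0,0,0],"twist": 0},{"fingers": 0,"linear": [0,0,0],"twist": 0},{"fingers": 0,"linear": [0,0,0],"twist": 0},{"fingers": 0,"linear": [0,0,0],"twist": 0}]}}

```text
clock: 45.43
eef_pos: [506.9, 301.7, 119.7]
tool_rot: [3.141, 0.001, 2.534]
force: [-2.2, -1.5, 4.5]
width: 36.8
gripper_force: 59.3
```

{"op": "drive_tool", "data": {"motion": [{"fingers": 0,"linear": [0,0,-0.02],"twist": 0},{"fingers": 0,"linear": [0,0,-0.035],"twist": 0},{"fingers": 0,"linear": [0,0,-0.04],"twist": 0},{"fingers": 0,"linear": [0,0,-0.04],"twist": 0},{"fingers": 0,"linear": [0,0,-0.035],"twist": 0}]}}

```text
clock: 45.85
eef_pos: [506.4, 301.9, 291.1]
tool_rot: [3.141, 0.0, 2.534]
force: [1.2, 1.1, -2.7]
width: 36.4
gripper_force: 60.9
```

{"op": "drive_tool", "data": {"motion": [{"fingers": 0,"linear": [0,0,-0.02],"twist": 0},{"fingers": 0,"linear": [0,0,0],"twist": 0},{"fingers": 0,"linear": [0,0,0],"twist": 0}]}}

```text
clock: 46.1
eef_pos: [506.8, 301.8, 309.2]
tool_rot: [3.14, 0.001, 2.534]
force: [0.2, -0.2, -3.9]
width: 36.4
gripper_force: 61.2
```

```bash
python3 plan.py 0 "563.5,-10.7,306,90,13" | sed 's/"fingers": 0.0, //g'
```

```text
t 46.1 [506.8 301.8 309.2] rpy [1.799e+02 1.000e-01 1.452e+02] F [ 0.2 -0.2 -3.9] w 36.4 g 61.2 q [-0.21  0.52 -0.59  1.58  0.31  1.14  0.09]
563.5,-10.7,306,90,13
[{"linear": [-0.017, -0.017, 0.0], "twist": 0.07}, {"linear": [-0.018, -0.016, 0.0], "twist": 0.07}, {"linear": [-0.02, -0.015, 0.0], "twist": 0.08}, {"linear": [-0.021, -0.013, 0.0], "twist": 0.07}, {"linear": [-0.022, -0.012, 0.0], "twist": 0.08}]
[{"linear": [-0.022, -0.01, 0.0], "twist": 0.07}, {"linear": [-0.023, -0.008, 0.0], "twist": 0.08}, {"linear": [-0.024, -0.006, 0.0], "twist": 0.07}, {"linear": [-0.024, -0.005, 0.001], "twist": 0.08}, {"linear": [-0.024, -0.003, 0.001], "twist": 0.07}]
[{"linear": [-0.024, -0.001, 0.0], "twist": 0.07}, {"linear": [-0.024, 0.001, 0.001], "twist": 0.08}, {"linear": [-0.0246, 0.0028, 0.0002], "twist": 0.073}]
```

{"op": "drive_tool", "data": {"motion": [{"fingers": 0,"linear": [-0.008,-0.008,0],"twist": 0.03},{"fingers": 0,"linear": [-0.009,-0.009,0],"twist": 0.04},{"fingers": 0,"linear": [-0.018,-0.016,0],"twist": 0.07},{"fingers": 0,"linear": [-0.02,-0.015,0],"twist": 0.08},{"fingers": 0,"linear": [-0.021,-0.013,0],"twist": 0.07}]}}

```text
clock: 46.52
eef_pos: [523.1, 202.2, 306.6]
tool_rot: [-3.137, -0.0, 2.237]
force: [-1.0, 0.4, -2.6]
width: 36.3
gripper_force: 61.0
```

{"op": "drive_tool", "data": {"motion": [{"fingers": 0,"linear": [-0.022,-0.012,0],"twist": 0.08},{"fingers": 0,"linear": [-0.022,-0.01,0],"twist": 0.07},{"fingers": 0,"linear": [-0.023,-0.008,0],"twist": 0.08},{"fingers": 0,"linear": [-0.024,-0.006,0],"twist": 0.07},{"fingers": 0,"linear": [-0.024,-0.005,0],"twist": 0.08}]}}

```text
clock: 46.93
eef_pos: [544.6, 81.1, 306.9]
tool_rot: [-3.138, 0.001, 1.856]
force: [0.4, 0.1, -3.2]
width: 36.5
gripper_force: 61.0
```

{"op": "drive_tool", "data": {"motion": [{"fingers": 0,"linear": [-0.024,-0.003,0],"twist": 0.07},{"fingers": 0,"linear": [-0.024,-0.001,0],"twist": 0.07},{"fingers": 0,"linear": [-0.024,0.001,0],"twist": 0.08},{"fingers": 0,"linear": [-0.014,0.002,0],"twist": 0.04},{"fingers": 0,"linear": [-0.01,0.001,0],"twist": 0.03}]}}

```text
clock: 47.35
eef_pos: [562.2, -13.7, 307.2]
tool_rot: [-3.139, 0.001, 1.567]
force: [-0.4, 0.4, -3.3]
width: 36.8
gripper_force: 61.0
```

{"op": "drive_tool", "data": {"motion": [{"fingers": 0,"linear": [0,0,0],"twist": 0},{"fingers": 0,"linear": [0,0,0],"twist": 0},{"fingers": 0,"linear": [0,0,0],"twist": 0},{"fingers": 0,"linear": [0,0,0],"twist": 0},{"fingers": 0,"linear": [0,0,0],"twist": 0}]}}

```text
clock: 47.77
eef_pos: [562.7, -8.6, 308.7]
tool_rot: [3.142, -0.001, 1.576]
force: [-0.6, -1.0, -2.0]
width: 36.6
gripper_force: 61.0
```

```bash
python3 plan.py 0 "563.5,-9.5,122,90,5" | sed 's/"fingers": 0.0, //g'
```

```text
t 47.8 [562.7  -8.6 308.7] rpy [180.   -0.   90.3] F [-0.6 -1.  -2. ] w 36.6 g 61.0 q [ 0.18  0.44 -0.32  1.66  0.15  1.07 -0.18]
563.5,-9.5,122,90,5
[{"linear": [-0.0, 0.0, 0.037], "twist": 0.001}, {"linear": [-0.0, 0.0, 0.037], "twist": 0.001}, {"linear": [-0.0, 0.0, 0.038], "twist": 0.001}, {"linear": [-0.0, 0.0, 0.037], "twist": 0.001}, {"linear": [-0.0009, 0.0008, 0.0377], "twist": 0.002}]
```

Down 187 to about 122.

{"op": "drive_tool", "data": {"motion": [{"fingers": 0,"linear": [0,0,0.015],"twist": 0},{"fingers": 0,"linear": [0,0.0005,0.03],"twist": 0.004},{"fingers": 0,"linear": [0,0,0.035],"twist": 0},{"fingers": 0,"linear": [0,0,0.035],"twist": 0},{"fingers": 0,"linear": [0,0,0.03],"twist": 0}]}}

```text
clock: 48.18
eef_pos: [562.9, -9.3, 162.0]
tool_rot: [-3.141, -0.0, 1.571]
force: [-0.2, -0.1, -3.4]
width: 36.5
gripper_force: 61.0
```

{"op": "drive_tool", "data": {"motion": [{"fingers": 0,"linear": [0,0,0.02],"twist": 0},{"fingers": 0,"linear": [0,0,0.012],"twist": 0},{"fingers": 0,"linear": [0,0,0.008],"twist": 0},{"fingers": 0,"linear": [0,0,0.002],"twist": 0},{"fingers": 0,"linear": [0,0,0],"twist": 0}]}}

```text
clock: 48.6
eef_pos: [563.6, -9.6, 121.6]
tool_rot: [3.142, -0.0, 1.571]
force: [0.2, 0.1, -3.0]
width: 36.7
gripper_force: 60.9
```

{"op": "drive_tool", "data": {"motion": [{"fingers": 0,"linear": [0,0,0],"twist": 0},{"fingers": 0,"linear": [0,0,0],"twist": 0},{"fingers": 0,"linear": [0,0,0.001],"twist": 0},{"fingers": 0,"linear": [0,0,0],"twist": 0}]}}

```text
clock: 48.93
eef_pos: [563.7, -10.2, 121.2]
tool_rot: [3.14, 0.0, 1.57]
force: [0.2, -0.4, -3.6]
width: 36.4
gripper_force: 60.9
```

{"op": "drive_tool", "data": {"motion": [{"fingers": 0,"linear": [0.0005,0,0.001],"twist": 0},{"fingers": 0,"linear": [0,0,0.0008],"twist": 0},{"fingers": 0,"linear": [0,0,0],"twist": 0}]}}

```text
clock: 49.18
eef_pos: [563.7, -9.6, 119.7]
tool_rot: [3.141, 0.0, 1.57]
force: [-1.8, 0.5, 3.7]
width: 36.4
gripper_force: 61.9
```

{"op": "drive_tool", "data": {"motion": [{"fingers": 0.7,"linear": [0,0,0],"twist": 0},{"fingers": 0.7,"linear": [0,0,0],"twist": 0},{"fingers": 0.7,"linear": [0,0,0],"twist": 0},{"fingers": 0.7,"linear": [0,0,0],"twist": 0},{"fingers": 0.7,"linear": [0,0,-0.015],"twist": 0}]}}

```text
clock: 49.6
eef_pos: [561.5, -9.8, 131.8]
tool_rot: [-3.137, 0.0, 1.57]
force: [-0.7, 0.1, -0.6]
width: 60.1
gripper_force: 0.0
```

{"op": "drive_tool", "data": {"motion": [{"fingers": 0.7,"linear": [0,0,-0.035],"twist": 0},{"fingers": 0.7,"linear": [0,0,-0.04],"twist": 0},{"fingers": 0.7,"linear": [0,0,-0.04],"twist": 0},{"fingers": 0.7,"linear": [0,0,-0.02],"twist": 0},{"fingers": 0.7,"linear": [0,0,0],"twist": 0}]}}

```text
clock: 50.02
eef_pos: [566.6, -9.3, 274.2]
tool_rot: [3.131, -0.0, 1.57]
force: [0.3, -0.1, 0.2]
width: 59.9
gripper_force: 0.0
```

```bash
python3 plan.py 0.7 "589,293.6,265,145,13" | sed 's/"fingers": 0.7, //g'
```

```text
t 50.0 [566.6  -9.3 274.2] rpy [179.4  -0.   89.9] F [ 0.3 -0.1  0.2] w 59.9 g 0.0 q [ 0.17  0.47 -0.31  1.7   0.17  0.98 -0.2 ]
589,293.6,265,145,13
[{"linear": [0.023, 0.002, 0.001], "twist": -0.07}, {"linear": [0.023, 0.003, 0.001], "twist": -0.07}, {"linear": [0.023, 0.005, 0.001], "twist": -0.08}, {"linear": [0.022, 0.007, 0.001], "twist": -0.07}, {"linear": [0.022, 0.008, 0.001], "twist": -0.08}]
[{"linear": [0.021, 0.01, 0.0], "twist": -0.07}, {"linear": [0.02, 0.012, 0.001], "twist": -0.07}, {"linear": [0.02, 0.013, 0.0], "twist": -0.08}, {"linear": [0.018, 0.014, 0.001], "twist": -0.07}, {"linear": [0.018, 0.016, 0.001], "twist": -0.08}]
[{"linear": [0.016, 0.017, 0.0], "twist": -0.07}, {"linear": [0.015, 0.018, 0.001], "twist": -0.08}, {"linear": [0.0136, 0.0189, 0.0002], "twist": -0.071}]
```

{"op": "drive_tool", "data": {"motion": [{"fingers": 0.7,"linear": [0.023,0.002,0],"twist": -0.07},{"fingers": 0.7,"linear": [0.023,0.003,0],"twist": -0.07},{"fingers": 0.7,"linear": [0.023,0.005,0],"twist": -0.08},{"fingers": 0.7,"linear": [0.022,0.007,0],"twist": -0.07},{"fingers": 0.7,"linear": [0.022,0.008,0],"twist": -0.08}]}}

```text
clock: 50.43
eef_pos: [571.6, 107.1, 267.8]
tool_rot: [-3.14, -0.0, 1.943]
force: [1.0, -0.6, -0.2]
width: 60.0
gripper_force: 0.0
```

{"op": "drive_tool", "data": {"motion": [{"fingers": 0.7,"linear": [0.021,0.01,0],"twist": -0.07},{"fingers": 0.7,"linear": [0.02,0.012,0],"twist": -0.07},{"fingers": 0.7,"linear": [0.02,0.013,0],"twist": -0.08},{"fingers": 0.7,"linear": [0.018,0.014,0],"twist": -0.07},{"fingers": 0.7,"linear": [0.018,0.016,0],"twist": -0.08}]}}

```text
clock: 50.85
eef_pos: [580.6, 223.9, 267.6]
tool_rot: [-3.14, -0.0, 2.313]
force: [-0.4, -0.0, 0.1]
width: 59.6
gripper_force: 0.0
```

{"op": "drive_tool", "data": {"motion": [{"fingers": 0.7,"linear": [0.016,0.017,0],"twist": -0.07},{"fingers": 0.7,"linear": [0.015,0.018,0],"twist": -0.08},{"fingers": 0.7,"linear": [0.014,0.019,0],"twist": -0.07},{"fingers": 0.7,"linear": [0,0,0],"twist": 0},{"fingers": 0.7,"linear": [0,0,0],"twist": 0}]}}

```text
clock: 51.27
eef_pos: [584.4, 295.0, 267.4]
tool_rot: [-3.14, -0.002, 2.532]
force: [-0.2, 0.1, -0.7]
width: 59.7
gripper_force: 0.0
```

{"op": "drive_tool", "data": {"motion": [{"fingers": 0.7,"linear": [0,0,0],"twist": 0},{"fingers": 0.7,"linear": [0,0,0],"twist": 0},{"fingers": 0.7,"linear": [0,0,0],"twist": 0}]}}

```text
clock: 51.52
eef_pos: [585.9, 291.9, 268.6]
tool_rot: [-3.141, 0.001, 2.527]
force: [-0.1, 0.1, -0.4]
width: 60.0
gripper_force: 0.0
```

```bash
python3 plan.py 0.7 "589,293.6,138.5,145,5" | sed 's/"fingers": 0.7, //g'
```

```text
t 51.5 [585.9 291.9 268.6] rpy [-179.9    0.   144.8] F [-0.1  0.1 -0.4] w 60.0 g 0.0 q [-0.19  0.65 -0.55  1.45  0.36  1.15  0.15]
589,293.6,138.5,145,5
[{"linear": [-0.0, 0.001, 0.026], "twist": -0.001}, {"linear": [-0.0, 0.001, 0.026], "twist": -0.001}, {"linear": [-0.0, 0.0, 0.026], "twist": -0.0}, {"linear": [-0.001, 0.001, 0.026], "twist": -0.001}, {"linear": [-0.0006, 0.0002, 0.0261], "twist": -0.0}]
```

{"op": "drive_tool", "data": {"motion": [{"fingers": 0.7,"linear": [-0.001,0.001,0.02],"twist": -0.004},{"fingers": 0.7,"linear": [-0.001,0.001,0.027],"twist": 0},{"fingers": 0.7,"linear": [0,0.001,0.027],"twist": 0},{"fingers": 0.7,"linear": [0,0,0.024],"twist": 0},{"fingers": 0.7,"linear": [0,0,0.017],"twist": 0}]}}

```text
clock: 51.93
eef_pos: [588.3, 292.9, 151.5]
tool_rot: [-3.139, -0.0, 2.532]
force: [0.0, -1.1, -0.5]
width: 59.7
gripper_force: 0.0
```

{"op": "drive_tool", "data": {"motion": [{"fingers": 0.7,"linear": [0,0,0.01],"twist": 0},{"fingers": 0.7,"linear": [0,0,0.005],"twist": 0},{"fingers": 0.7,"linear": [0,0,0],"twist": 0},{"fingers": 0.7,"linear": [0,0,0],"twist": 0},{"fingers": 0.7,"linear": [0,0,0],"twist": 0}]}}

```text
clock: 52.35
eef_pos: [589.7, 295.3, 140.3]
tool_rot: [3.139, 0.001, 2.533]
force: [-0.4, -0.2, 0.7]
width: 59.7
gripper_force: 0.0
```

{"op": "drive_tool", "data": {"motion": [{"fingers": 0,"linear": [0,0,0],"twist": 0},{"fingers": 0,"linear": [0,0,0],"twist": 0},{"fingers": 0,"linear": [0,0,0],"twist": 0},{"fingers": 0,"linear": [0,0,0],"twist": 0},{"fingers": 0,"linear": [0,0,0],"twist": 0}]}}

```text
clock: 52.77
eef_pos: [589.2, 294.8, 140.1]
tool_rot: [3.141, 0.001, 2.534]
force: [-1.4, -1.5, 6.1]
width: 36.8
gripper_force: 59.5
```

{"op": "drive_tool", "data": {"motion": [{"fingers": 0,"linear": [0,0,-0.02],"twist": 0},{"fingers": 0,"linear": [0,0,-0.035],"twist": 0},{"fingers": 0,"linear": [0,0,-0.04],"twist": 0},{"fingers": 0,"linear": [0,0,-0.04],"twist": 0},{"fingers": 0,"linear": [0,0,-0.035],"twist": 0}]}}

```text
clock: 53.18
eef_pos: [588.5, 294.9, 310.9]
tool_rot: [3.141, -0.0, 2.534]
force: [0.9, -0.2, -4.5]
width: 36.6
gripper_force: 61.3
```

{"op": "drive_tool", "data": {"motion": [{"fingers": 0,"linear": [0,0,-0.01],"twist": 0},{"fingers": 0,"linear": [0,0,0],"twist": 0},{"fingers": 0,"linear": [0,0,0],"twist": 0}]}}

```text
clock: 53.43
eef_pos: [588.2, 294.2, 317.4]
tool_rot: [-3.14, -0.0, 2.534]
force: [-0.6, -0.2, -4.1]
width: 36.7
gripper_force: 61.5
```

```bash
python3 plan.py 0 "564.3,73.2,320,90,11" | sed 's/"fingers": 0.0, //g'
```

```text
t 53.4 [588.2 294.2 317.4] rpy [-179.9   -0.   145.2] F [-0.6 -0.2 -4.1] w 36.7 g 61.5 q [-0.19  0.62 -0.57  1.36  0.34  1.26  0.18]
564.3,73.2,320,90,11
[{"linear": [-0.01, -0.018, -0.0], "twist": 0.09}, {"linear": [-0.011, -0.017, -0.0], "twist": 0.09}, {"linear": [-0.013, -0.016, -0.0], "twist": 0.09}, {"linear": [-0.014, -0.014, -0.0], "twist": 0.09}, {"linear": [-0.015, -0.013, -0.0], "twist": 0.09}]
[{"linear": [-0.016, -0.012, -0.0], "twist": 0.09}, {"linear": [-0.018, -0.01, -0.0], "twist": 0.08}, {"linear": [-0.018, -0.009, -0.001], "twist": 0.09}, {"linear": [-0.019, -0.007, -0.0], "twist": 0.08}, {"linear": [-0.019, -0.006, -0.001], "twist": 0.09}]
[{"linear": [-0.0201, -0.0034, -0.0006], "twist": 0.083}]
```

{"op": "drive_tool", "data": {"motion": [{"fingers": 0,"linear": [-0.005,-0.009,0],"twist": 0.04},{"fingers": 0,"linear": [-0.005,-0.009,0],"twist": 0.05},{"fingers": 0,"linear": [-0.011,-0.017,0],"twist": 0.09},{"fingers": 0,"linear": [-0.013,-0.016,0],"twist": 0.09},{"fingers": 0,"linear": [-0.014,-0.014,0],"twist": 0.09}]}}

```text
clock: 53.85
eef_pos: [578.3, 211.3, 315.6]
tool_rot: [-3.136, -0.001, 2.167]
force: [-0.4, -0.7, -3.2]
width: 36.5
gripper_force: 61.2
```

{"op": "drive_tool", "data": {"motion": [{"fingers": 0,"linear": [-0.015,-0.013,0],"twist": 0.09},{"fingers": 0,"linear": [-0.016,-0.012,0],"twist": 0.09},{"fingers": 0,"linear": [-0.018,-0.01,0],"twist": 0.08},{"fingers": 0,"linear": [-0.018,-0.009,0],"twist": 0.09},{"fingers": 0,"linear": [-0.019,-0.007,0],"twist": 0.08}]}}

```text
clock: 54.27
eef_pos: [567.0, 111.3, 316.0]
tool_rot: [-3.136, 0.001, 1.737]
force: [-0.1, -0.0, -4.4]
width: 36.6
gripper_force: 61.2
```

{"op": "drive_tool", "data": {"motion": [{"fingers": 0,"linear": [-0.019,-0.006,0],"twist": 0.09},{"fingers": 0,"linear": [-0.012,-0.002,0],"twist": 0.05},{"fingers": 0,"linear": [-0.008,-0.001,0],"twist": 0.03},{"fingers": 0,"linear": [0,0,0],"twist": 0},{"fingers": 0,"linear": [0,0,0],"twist": 0}]}}

```text
clock: 54.68
eef_pos: [564.2, 74.5, 318.2]
tool_rot: [-3.141, -0.001, 1.575]
force: [0.2, 0.4, -3.3]
width: 36.1
gripper_force: 61.2
```

{"op": "drive_tool", "data": {"motion": [{"fingers": 0,"linear": [0,0,0],"twist": 0},{"fingers": 0,"linear": [0,0,0],"twist": 0},{"fingers": 0,"linear": [0,0,0],"twist": 0}]}}

```text
clock: 54.93
eef_pos: [564.5, 75.3, 318.8]
tool_rot: [-3.142, -0.001, 1.576]
force: [-0.9, 0.9, -4.8]
width: 36.4
gripper_force: 61.2
```

```bash
python3 plan.py 0 "564.3,73.7,142,90,5" | sed 's/"fingers": 0.0, //g'
```

```text
t 54.9 [564.5  75.3 318.8] rpy [-180.    -0.    90.3] F [-0.9  0.9 -4.8] w 36.4 g 61.2 q [ 0.04  0.44 -0.34  1.62  0.16  1.11 -0.33]
564.3,73.7,142,90,5
[{"linear": [-0.0, -0.0, 0.035], "twist": 0.001}, {"linear": [-0.0, -0.0, 0.035], "twist": 0.001}, {"linear": [-0.0, -0.0, 0.036], "twist": 0.001}, {"linear": [-0.001, -0.0, 0.035], "twist": 0.001}, {"linear": [-0.0006, -0.0002, 0.0358], "twist": 0.001}]
```

Down 177 to about 142.

{"op": "drive_tool", "data": {"motion": [{"fingers": 0,"linear": [0,0,0.015],"twist": 0},{"fingers": 0,"linear": [-0.001,0,0.03],"twist": 0.005},{"fingers": 0,"linear": [0,0,0.035],"twist": 0},{"fingers": 0,"linear": [0,0,0.033],"twist": 0},{"fingers": 0,"linear": [0,0,0.027],"twist": 0}]}}

```text
clock: 55.35
eef_pos: [563.8, 73.5, 176.8]
tool_rot: [-3.14, -0.0, 1.57]
force: [-1.0, -0.3, -2.9]
width: 36.5
gripper_force: 61.3
```

{"op": "drive_tool", "data": {"motion": [{"fingers": 0,"linear": [0,0,0.018],"twist": 0},{"fingers": 0,"linear": [0,0,0.011],"twist": 0},{"fingers": 0,"linear": [0,0,0.006],"twist": 0},{"fingers": 0,"linear": [0,0,0.003],"twist": 0},{"fingers": 0,"linear": [0,0,0],"twist": 0}]}}

```text
clock: 55.77
eef_pos: [565.1, 73.4, 141.2]
tool_rot: [3.141, -0.0, 1.569]
force: [0.8, -0.2, -3.6]
width: 36.2
gripper_force: 61.2
```

{"op": "drive_tool", "data": {"motion": [{"fingers": 0,"linear": [0,0,0],"twist": 0},{"fingers": 0,"linear": [0,0,0],"twist": 0},{"fingers": 0,"linear": [0,0,0],"twist": 0}]}}

```text
clock: 56.02
eef_pos: [565.2, 73.1, 141.9]
tool_rot: [3.14, -0.0, 1.569]
force: [0.6, -0.8, -3.8]
width: 36.0
gripper_force: 61.2
```

{"op": "drive_tool", "data": {"motion": [{"fingers": 0,"linear": [0.0005,-0.0005,0.001],"twist": 0},{"fingers": 0,"linear": [0,0,0.001],"twist": 0},{"fingers": 0,"linear": [0,0,0],"twist": 0}]}}

```text
clock: 56.27
eef_pos: [564.5, 73.8, 140.1]
tool_rot: [3.14, -0.0, 1.569]
force: [-1.2, 0.5, 4.6]
width: 36.1
gripper_force: 62.3
```

Standing. Release and rise clear.

{"op": "drive_tool", "data": {"motion": [{"fingers": 0.7,"linear": [0,0,0],"twist": 0},{"fingers": 0.7,"linear": [0,0,0],"twist": 0},{"fingers": 0.7,"linear": [0,0,0],"twist": 0},{"fingers": 0.7,"linear": [0,0,0],"twist": 0},{"fingers": 0.7,"linear": [0,0,-0.015],"twist": 0}]}}

```text
clock: 56.68
eef_pos: [562.2, 73.1, 151.7]
tool_rot: [-3.137, 0.001, 1.569]
force: [1.1, 0.6, 0.2]
width: 60.2
gripper_force: 0.0
```

{"op": "drive_tool", "data": {"motion": [{"fingers": 0.7,"linear": [0,0,-0.035],"twist": 0},{"fingers": 0.7,"linear": [0,0,-0.04],"twist": 0},{"fingers": 0.7,"linear": [0,0,-0.04],"twist": 0},{"fingers": 0.7,"linear": [0,0,-0.02],"twist": 0},{"fingers": 0.7,"linear": [0,0,0],"twist": 0}]}}

```text
clock: 57.1
eef_pos: [567.1, 74.4, 294.3]
tool_rot: [3.131, -0.002, 1.569]
force: [0.8, 0.1, -0.0]
width: 59.8
gripper_force: 0.0
```

{"op": "drive_tool", "data": {"motion": [{"fingers": 0.7,"linear": [0.03,0,-0.02],"twist": 0},{"fingers": 0.7,"linear": [0.035,0,-0.02],"twist": 0},{"fingers": 0.7,"linear": [0.035,0,0],"twist": 0},{"fingers": 0.7,"linear": [0.035,0,0],"twist": 0},{"fingers": 0.7,"linear": [0.035,0,0],"twist": 0}]}}

```text
clock: 57.52
eef_pos: [564.0, 244.8, 328.3]
tool_rot: [-3.141, 0.0, 1.568]
force: [0.6, -0.1, -0.5]
width: 59.8
gripper_force: 0.0
```

{"op": "drive_tool", "data": {"motion": [{"fingers": 0.7,"linear": [0.02,0,0],"twist": 0},{"fingers": 0.7,"linear": [0,0,0],"twist": 0},{"fingers": 0.7,"linear": [0,0,0],"twist": 0},{"fingers": 0.7,"linear": [0,0,0],"twist": 0},{"fingers": 0.7,"linear": [0,0,0],"twist": 0}]}}

```text
clock: 57.93
eef_pos: [564.8, 261.5, 328.3]
tool_rot: [-3.141, 0.002, 1.566]
force: [-0.1, 0.4, 0.3]
width: 59.8
gripper_force: 0.0
```

```bash
python3 - <<'E'
from h import *
from cell import cams
# compare the caps' pixels with the start pictures (same fixed cameras)
rng={"yellow":((22,150,120),(34,255,255)),"red":((0,150,80),(6,255,255)),"blue":((108,110,30),(125,255,255))}
for n in("scene","side"):
    a=load(n)["color"];b=cams.get_image(n)["color"];cv2.imwrite(f"pics/{n}_end.png",b)
    for c,(lo,hi) in rng.items():
        r=[]
        for im in(a,b):
            m=cv2.inRange(cv2.cvtColor(im,cv2.COLOR_BGR2HSV),lo,hi);k,l,s,ce=cv2.connectedComponentsWithStats(m)
            r.append([(ce[i].round(1).tolist(),int(s[i,4])) for i in range(1,k) if s[i,4]>60 and 230<ce[i][0]<310 and 120<ce[i][1]<220])
        print(n,c,r)
E
```

```text
scene yellow [[([293.3, 159.3], 114)], []]
scene red [[([268.1, 149.2], 100)], [([268.3, 149.0], 100)]]
scene blue [[([249.1, 151.8], 259)], [([249.4, 151.4], 230)]]
side yellow [[([255.7, 191.4], 98)], [([255.9, 191.2], 97)]]
side red [[([268.7, 178.5], 114)], [([269.0, 179.2], 143)]]
side blue [[([281.1, 175.5], 161)], [([281.5, 176.3], 196)]]
```

```bash
python3 -c "
from cell import ctrl;print(ctrl.finish_job())"
```

```text
the job is handed in; nothing more can be done
None
```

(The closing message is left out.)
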